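Put the printing block and the sanding block away in their sloped holders

TASK

Put the two wooden blocks away in the sloped holders, lengthwise and right side up: the flat printing block in the wide, low one, the thicker sanding block in the narrow, taller one. Slide each down under the cover until it rests against the back stop hidden inside and keeps its sprung plate pressed in. Feel for the stop gently: it is set to a different depth each time, is only held by friction and must not be shoved from its place. Leave everything else on the table undisturbed.

Things in the scene. Friction and masses are not known exactly. Their poses are not given: they have to be found in the camera images.
- printing_block: Printing block: flat wooden block with a picture on its top, 45 (x) x 70 (y) x 22 (z) mm, about 60 g. Origin: centre of its underside; y is its long axis, z up.
- sanding_block: Sanding block: thicker, slimmer plain wooden block with a dark sole, 40 (x) x 60 (y) x 30 (z) mm, about 50 g. Origin: centre of its underside; y is its long axis, z up.
- low_lane: Fixed holder, wide and low, for the printing block. Origin: on the deck in mid-lane at the tunnel mouth, 36 mm above the table. x: downhill into the tunnel (slope 0.28 rad), y across, z square to the deck. Open deck x -115 to 0 mm, with ribs 7 thick, 8 high; tunnel x 0 to 82, far end closed. Lane 54 wide; tunnel 27 high inside, roof 6 thick. Blocks do not slide by themselves.
- tall_lane: Fixed holder, narrow and taller, for the sanding block. Origin: on the deck in mid-lane at the tunnel mouth, 36 mm above the table. x: downhill into the tunnel (slope 0.28 rad), y across, z square to the deck. Open deck x -115 to 0 mm, with ribs 7 thick, 8 high; tunnel x 0 to 82, far end closed. Lane 48 wide; tunnel 35 high inside, roof 6 thick. Blocks do not slide by themselves.
- low_plate (a joint): Sprung front plate of the back stop hidden inside the low holder's tunnel: 0 untouched, grows as it is pressed downhill, 0.004 m when fully in (soft, under 0.5 N; it springs back when nothing is against it, but a block left against it keeps it pressed by weight and friction). The plate is upright across the lane, about 20 mm high.
- low_stop (a joint): How far the whole back stop in the low holder's tunnel has been shoved downhill from where it is set, m; 0 at the start, up to 0.010. It is held by friction alone and gives way at about 9 N once the plate is fully in. Its setting differs each time and is not reported: the untouched plate stands 20 to 50 mm inside the mouth.
- tall_plate (a joint): Sprung front plate of the back stop hidden inside the tall holder's tunnel: 0 untouched, grows as it is pressed downhill, 0.004 m when fully in (soft, under 0.5 N; it springs back when nothing is against it, but a block left against it keeps it pressed by weight and friction). The plate is upright across the lane, about 20 mm high.
- tall_stop (a joint): How far the whole back stop in the tall holder's tunnel has been shoved downhill from where it is set, m; 0 at the start, up to 0.010. It is held by friction alone and gives way at about 9 N once the plate is fully in. Its setting differs each time and is not reported: the untouched plate stands 12 to 40 mm inside the mouth.
- masking_tape: Bystander, to be left alone: roll of masking tape lying flat, 104 mm across, 24 mm high. Origin: underside.
- ink_jar: Bystander, to be left alone: squat black-lidded ink jar, 55 mm across, 57 mm high. Origin: underside.
- water_cup: Bystander, to be left alone: blue-grey plastic cup, 85 mm across, 93 mm high. Origin: underside.
- paint_bottle: Bystander, to be left alone: upright squeeze bottle, 47 mm across, 140 mm high. Origin: underside.
- paint_tube: Bystander, to be left alone: crimped paint tube, 114 mm long, lying on its side. Origin: underside.
- scissors: Bystander, to be left alone: scissors lying flat, 179 mm long. Origin: underside.
- paint_brush: Bystander, to be left alone: thin paint brush lying flat, 210 mm long. Origin: underside.
Not all that is in view belongs to the job. What is shaped like the sanding_block but blue is not meant.

How it is judged:
By the outcome, as a careful person would: the job done as asked, in the order asked, and still so for the second after the job is handed in, with the robot touching nothing.
It also fails if it takes over 72 s, if anything falls off the work surface, if the arm or the gripper's body presses on something with over 40 N, if the wrist force passes 120 N, or if a joint passes its speed limit or range.

ROBOT

A 6-joint arm with a two-finger parallel gripper is mounted at the origin on a cart in front of the work surface, level with it; the furniture and walls round the work are solid. World frame = base frame: x ahead of the robot, y to its left, z up, the work surface at z = 0. Lengths are in m, angles in rad, forces in N, time in s.
With the tool pointing down it reaches from about 0.3 to 0.875 m from the base axis. Payload 6.4 kg.
Tool frame: the origin (TCP) lies on the centre line of the jaws, within the pads' length; the fingertips stand 25 mm ahead of it and the grasp point (between the pads) lies 6 mm ahead of it (ctrl.tip_reach is the distance from the TCP to the fingertips, in m); z points along the fingers, y is the line along which they close (so a half turn about z gives the same grasp; the last joint's range is limited). The gripper opens to 85 mm and grips with 20 to 120 N. Pads are 22 mm wide; open, the fingers measure 114 mm over their backs; the gripper's body (76 mm by 85 mm) begins 54 mm behind the grasp point. The pads swing forward as they close: fully open they stand 13 mm farther back than shut.
Start: joints at [0.975, 0.181, 1.607, -0, 1.354, -0.206], TCP at [0.218, 0.532, 0.256] pointing down, gripper open.
Joint ranges: [-2.99, 2.99], [-0.89, 2.07], [0.3, 2.58], [-1.14, 4.28], [0, 2.63], [-3.12, 3.12]. Speed limits (rad/s): [2.57, 2.57, 3.01, 3.14, 3.14, 3.14].

INTERFACE

Orientations are given as a unit quaternion [w, x, y, z].
In Python, from bench import ctrl gives the robot as it stands.
- The arm moves only by the tool servo_tool, never from a script. Its argument "motion" is a list that holds one entry, the list of rows, each a list of 5 numbers: the shift along the tool's x, y, z in cm, then the turn about the tool's z in degrees, then the closure, from -1 (fully open) to 1 (shut). In form: [[[dx, dy, dz, twist, claw], ...]]. A call has 1 to 5 rows; each row is the pose to reach, as a shift and turn from the pose commanded when the call began, along the tool's axes at that moment; what a row does not reach only later rows make up. A row lasts 1/10 s, in which the tool goes at most 50 mm and 8.59 degrees, less where a joint would pass 70% of its speed; a pose out of reach is approached as far as the arm can. A call with a gripper value outside its range is refused whole. The fingers move at their own pace and stop on an object; the grip force is fixed at half the most. Time passes only in rows, so rows that repeat a pose let the fingers close. It gives the time, the measured TCP pose, the force, the opening and the grip force at its end, in the units of the state.
- ctrl.get_obs(): the state, without advancing time (a new reading comes with each control period).
- ctrl.camera(name): name is "scene" or "top" or "wrist"; returns a dict with "pixels" (420x560x3 uint8, red, green, blue), "depth" (420x560 float32, m along the optical axis (not along the pixel's ray), 0 where there is no reading), "fx", "fy", "cx", "cy" (pixels), "R" (3x3) and "t" (3): a world point X has camera coordinates R X + t; the wrist camera has in their place "hand_eye" (4x4, takes a point from camera to tool coordinates, whose origin is the TCP and whose axes are the flange's). Camera axes: x right, y down, z forward; pixel columns grow to the right and rows downward; lengths in m; the calibration is good to about 2 mm. A picture is of the moment at which its call begins: read the wrist's pose just before it.
- ctrl.hand_in(): hands the job in; it is judged then, once.
The state is a dict: "time_s": time; "q": joint angles; "dq": joint speeds; "joint_efforts": joint torques, N m; "eef_pos": TCP position; "eef_rot": TCP orientation; "wrist_force": force on the tool from outside, world axes, zero at the start; "torque": the same for the moment, N m; "opening": opening from 0.0 (shut) to 1.0 (fully open); "grasp_force": force on a finger pad.
Only numpy, scipy, OpenCV 4.12 (cv2) and the standard library are available. Lean on these libraries where they do the work, as an engineer would, in place of code of your own. Each camera call takes 0.05 s, during which the arm holds its last target. There are 200 camera calls.

## Working session

There is one attempt and no reset: what is moved stays moved. The work goes in short steps, Python scripts to look and compute and a tool call to move; the robot and the scene stay as the last step left them, time stands still between calls to the robot, and variables do not carry over. Pictures are saved under pics/ and viewed, at most 10 in all, crops included, and the job is handed in when it is done.

Besides the shell and the picture viewer there is one more tool, called as name([rows], argument=value, ...), one row to a line, values as JSON. servo_tool: Moves the arm, as the interface text tells. Its arguments: {"type":"object","properties":{"motion":{"type":"array"}},"required":["motion"]}

```bash
mkdir -p pics; ls
cat > h.py <<'E'
import numpy as np, cv2
from bench import ctrl
from scipy.spatial.transform import Rotation as Ro
def obs(): return ctrl.get_obs()
def Rt(o): q=o["eef_rot"]; return Ro.from_quat([q[1],q[2],q[3],q[0]]).as_matrix()
def cam(n):
    o=obs(); c=ctrl.camera(n)
    if n=="wrist":
        H=np.array(c["hand_eye"]); T=np.eye(4);T[:3,:3]=Rt(o);T[:3,3]=o["eef_pos"]
        M=np.linalg.inv(T@H); c["R"]=M[:3,:3];c["t"]=M[:3,3]
    c["R"]=np.array(c["R"]);c["t"]=np.array(c["t"]); return c
def cloud(c):
    d=c["depth"]; v,u=np.mgrid[:d.shape[0],:d.shape[1]]
    P=np.stack([(u-c["cx"])*d/c["fx"],(v-c["cy"])*d/c["fy"],d],-1)
    W=(P-c["t"])@c["R"]; W[d==0]=np.nan; return W
def save(c,n,crop=None,k=1):
    im=c["pixels"][...,::-1]
    if crop: x0,y0,x1,y1=crop; im=im[y0:y1,x0:x1]
    cv2.imwrite(f"pics/{n}.png",cv2.resize(np.ascontiguousarray(im),None,fx=k,fy=k,interpolation=cv2.INTER_CUBIC))
def stash(c,n): np.savez(f"{n}.npz",**{k:np.array(c[k]) for k in c})
def load(n): return dict(np.load(f"{n}.npz"))
E
python3 - <<'E'
from h import *
for n in("top","scene"):
    c=cam(n); stash(c,n); save(c,n); print(n,c["fx"],c["t"],c["R"].round(3).tolist())
o=obs();print(o)
E
```

```text
pics
top 427.3802634555322 [-0.0446369   0.57344603  1.31422587] [[0.03, -1.0, 0.0], [-0.997, -0.03, -0.074], [0.074, 0.002, -0.997]]
scene 390.9702226248563 [0.49071634 0.22229006 1.25879869] [[-0.905, -0.425, 0.01], [-0.306, 0.635, -0.709], [0.295, -0.645, -0.705]]
{'time_s': 0.1, 'q': array([ 9.74716599e-01,  1.81434225e-01,  1.60788624e+00, -1.26483820e-05,
        1.35376572e+00, -2.06277213e-01]), 'dq': array([ 1.06433153e-05, -2.97709873e-03, -1.55863233e-03,  2.07533676e-04,
        7.34573775e-04, -9.06592543e-04]), 'joint_efforts': array([ 8.28324937e-04, -4.45876336e+01, -3.52242100e+01, -1.63128302e-04,
        4.06575302e-03, -4.77865854e-07]), 'eef_pos': array([0.21822826, 0.53150733, 0.25550301]), 'eef_rot': array([-2.85928881e-04,  1.93668268e-01,  9.81066789e-01, -6.89882020e-04]), 'wrist_force': array([ 0.2919481 , -0.65769581,  1.18302961]), 'torque': array([ 0.0663179, -0.0333689, -0.0378369]), 'grasp_force': 0.0, 'opening': 1.0004539612729353}
```

View pics/top.png

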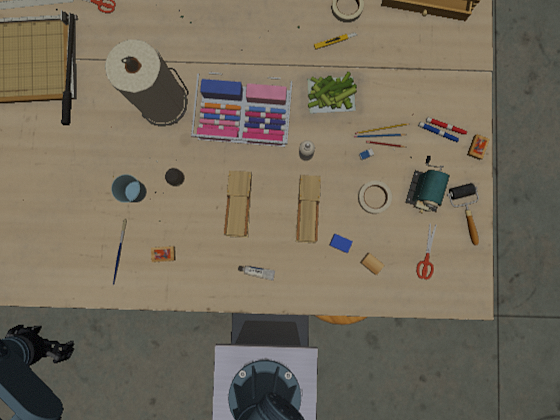

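View pics/scene.png

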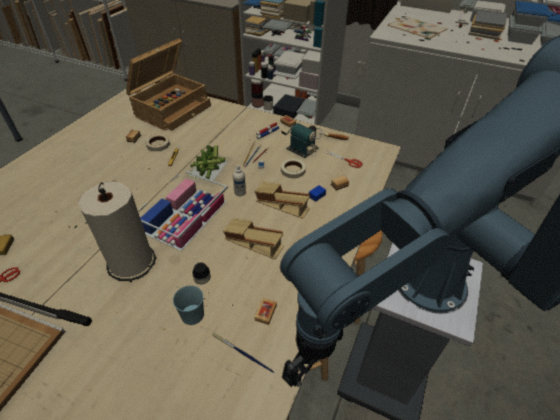

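The top view shows the holders at (238,203) and (308,208). Sanding candidates are tan at (371,263) and blue at (341,243); the tan one fits. Printing candidates are at (163,254) and (479,146), which I'll compare by size in an enlarged montage.

Run:
```python
from h import *
c=load("top"); W=cloud(c); im=c["pixels"][...,::-1]
def cr(x0,y0,w,h,k): return cv2.resize(np.ascontiguousarray(im[y0:y0+h,x0:x0+w]),(w*k,h*k),interpolation=cv2.INTER_CUBIC)
a=np.hstack([cr(143,234,40,40,6),cr(459,126,40,40,6),cr(326,228,53,40,6)[:, :318]])
b=cr(213,160,114,86,4)
b=cv2.copyMakeBorder(b,0,0,0,a.shape[1]-b.shape[1],cv2.BORDER_CONSTANT)
cv2.imwrite("pics/mont.png",np.vstack([a,b]))
def blob(u0,v0,u1,v1,zmin=.008):
    w=W[v0:v1,u0:u1].reshape(-1,3); w=w[np.isfinite(w[:,2])]; 
    p=w[w[:,2]>zmin]; z=np.percentile(p[:,2],[10,50,90]).round(4)
    t=p[p[:,2]>z[1]-.004]
    r=cv2.minAreaRect((t[:,:2]*1000).astype(np.float32)); print((u0,v0),len(p),z,np.array(r[0]).round(1),np.array(r[1]).round(1),round(r[2],1),"tbl",np.median(w[w[:,2]<.008][:,2]).round(4))
blob(145,238,182,270);blob(462,128,496,164);blob(355,245,390,282);blob(324,228,358,258)
for u in (238,308):
    for v in range(165,246,4): print(u,v,W[v,u].round(4))
```

```text
(145, 238) 349 [0.0189 0.023  0.0266] [423.8 330.6] [44.8 70.5] 5.4 tbl 0.0009
(462, 128) 383 [0.0141 0.0209 0.025 ] [ 796.5 -633.4] [88.6 73.8] 74.7 tbl -0.0014
(355, 245) 282 [0.0246 0.0294 0.0335] [ 413.5 -320.4] [60.1 40.4] 51.4 tbl -0.0002
(324, 228) 271 [0.0253 0.0302 0.0334] [ 473.4 -221.8] [59.9 39.6] 68.4 tbl 0.0004
238 165 [ 0.7141  0.1089 -0.0035]
238 169 [0.7004 0.108  0.001 ]
238 173 [0.6806 0.103  0.0451]
238 177 [0.6676 0.1022 0.0488]
238 181 [0.6548 0.1014 0.0518]
238 185 [0.6414 0.1002 0.0596]
238 189 [0.6285 0.0991 0.0655]
238 193 [0.6165 0.0988 0.0639]
238 197 [0.6065 0.1006 0.042 ]
238 201 [0.5947 0.1008 0.0356]
238 205 [0.5817 0.0997 0.042 ]
238 209 [0.5689 0.0985 0.0491]
238 213 [0.5566 0.098  0.0496]
238 217 [0.5442 0.0972 0.0528]
238 221 [0.5319 0.0965 0.0555]
238 225 [0.5195 0.0955 0.0613]
238 229 [0.5074 0.0947 0.0649]
238 233 [0.4953 0.0942 0.0659]
238 237 [0.4837 0.0998 0.0036]
238 241 [ 0.4711  0.0998 -0.0013]
238 245 [0.4586 0.0991 0.0005]
308 165 [ 7.200e-01 -1.153e-01  6.000e-04]
308 169 [ 0.707  -0.1156  0.0013]
308 173 [ 0.6937 -0.1157  0.0036]
308 177 [ 0.6729 -0.1127  0.0559]
308 181 [ 0.6603 -0.1129  0.0578]
308 185 [ 0.6468 -0.1126  0.0668]
308 189 [ 0.6347 -0.113   0.0663]
308 193 [ 0.6222 -0.1131  0.0688]
308 197 [ 0.6092 -0.1129  0.0772]
308 201 [ 0.6019 -0.1164  0.0276]
308 205 [ 0.5883 -0.1159  0.0402]
308 209 [ 0.5759 -0.1161  0.041 ]
308 213 [ 0.5634 -0.1163  0.0422]
308 217 [ 0.5509 -0.1164  0.0465]
308 221 [ 0.5384 -0.1164  0.0511]
308 225 [ 0.526  -0.1163  0.0559]
308 229 [ 0.5139 -0.1166  0.0559]
308 233 [ 0.5016 -0.1164  0.0634]
308 237 [ 0.4896 -0.1164  0.0678]
308 241 [ 0.4776 -0.117   0.0646]
308 245 [ 0.4651 -0.1217 -0.0018]
```

View pics/mont.png

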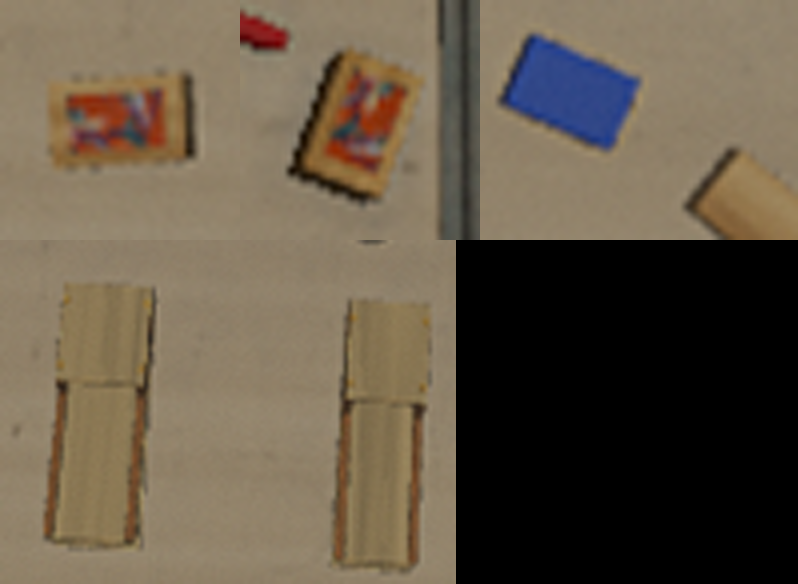

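The crop shows two picture blocks. The one at (163,254) measures 45x70 mm and is 23 mm high, matching the printing block. The other, at (479,146), is about 1.0 m from the base, beyond reach, so it is the spare. The tan block at (371,263) measures 40x60x30 mm and is the sanding block; the blue one beside it is the decoy. Next I work out a move above the printing block, for a wrist view.

```bash
cat >> h.py <<'E'
def go(p,yaw,o=None,half=True):
    "print shift (cm) & twist (deg) to TCP p with tool-y at world yaw deg"
    o=o or obs(); R=Rt(o); d=R.T@(np.array(p)-o["eef_pos"])
    cur=np.degrees(np.arctan2(R[1,1],R[0,1])); dy=yaw-cur
    dy=(dy+90)%180-90 if half else dy
    print("cur yaw %.1f shift cm"%cur,(d*100).round(2),"twist",round(-dy,2),"pos",np.array(o["eef_pos"]).round(4))
E
python3 - <<'E'
from h import *
print(ctrl.tip_reach)
go([.424,.331,.20],5.4)
c=cam("wrist");print(np.array(c["hand_eye"]).round(3).tolist(),c["fx"])
go([.56,.10,.30],90)
E
```

```text
0.025
cur yaw 67.7 shift cm [-26.65 -10.72   5.56] twist 62.27 pos [0.2182 0.5315 0.2555]
[[0.0, -0.945, -0.326, 0.083], [1.0, 0.0, -0.0, 0.0], [0.0, -0.326, 0.945, -0.118], [0.0, 0.0, 0.0, 1.0]] 353.3364289785466
cur yaw 67.7 shift cm [-48.01 -26.94  -4.42] twist -22.33 pos [0.2183 0.5315 0.2556]
```

servo_tool([
  [[-5,-2,1,8,-1],[-10,-4,2,16,-1],[-14.5,-6,3,24,-1],[-19,-8,4,32,-1],[-23,-9.5,5,40,-1]],
])

```text
time_s: 0.65
eef_pos: [0.3932, 0.3577, 0.2068]
eef_rot: [0.0, 0.52, 0.854, 0.0]
wrist_force: [-0.2, 0.8, 0.7]
opening: 0.998
grasp_force: 0.0
```

Run:
```python
from h import *
go([.424,.331,.20],5.4)
```

```text
cur yaw 27.4 shift cm [-3.78  1.51  0.68] twist 21.96 pos [0.3932 0.3577 0.2068]
```

servo_tool([
  [[-1.3,0.5,0.2,7.5,-1],[-2.6,1,0.4,15,-1],[-3.8,1.5,0.7,22,-1],[-3.8,1.5,0.7,22,-1]],
])

```text
time_s: 1.05
eef_pos: [0.424, 0.3314, 0.1995]
eef_rot: [-0.0, 0.672, 0.74, -0.001]
wrist_force: [0.7, 0.9, -0.2]
opening: 1.002
grasp_force: 0.0
```

Run:
```python
from h import *
go([.424,.331,.20],5.4)
c=cam("wrist"); stash(c,"w1"); W=cloud(c)
z=W[...,2]; near=np.hypot(W[...,0]-.424,W[...,1]-.331)<.06
p=W[near&(z>.012)&(z<.06)]; print(len(p),np.percentile(p[:,2],[10,50,90]).round(4), "tbl",np.nanmedian(z[near&(z<.008)]).round(4))
t=p[abs(p[:,2]-np.median(p[:,2]))<.004]
print(cv2.minAreaRect((t[:,:2]*1000).astype(np.float32)))
save(c,"w1")
```

```text
cur yaw 5.5 shift cm [-0.04 -0.01 -0.05] twist 0.09 pos [0.424  0.3314 0.1995]
4060 [0.0215 0.0226 0.0235] tbl 0.0001
((427.09051513671875, 330.64208984375), (45.07280349731445, 69.84806060791016), 5.573980808258057)
```

View pics/w1.png

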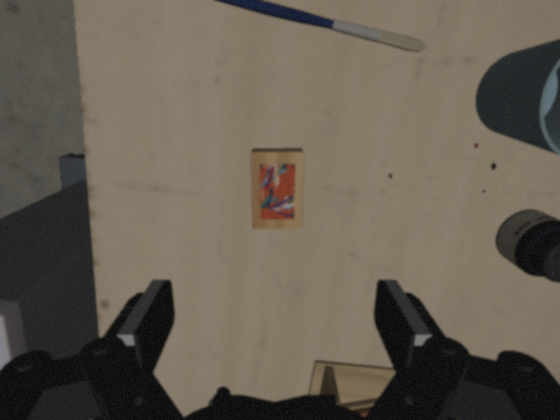

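The wrist view shows the block at (277,189), picture up, with its long axis along the image vertical; the finger centre line is near 275. Its height is 22.6 mm here and 23 mm from the top view, so I descend and grip.

servo_tool([
  [[0,0.25,5,0,-1],[-0.1,0.25,10,0,-1],[-0.1,0.25,14,0,-1],[-0.1,0.25,17.1,0,-1],[-0.1,0.25,17.1,0,-1]],
])

```text
time_s: 1.6
eef_pos: [0.4216, 0.3306, 0.0248]
eef_rot: [-0.002, 0.67, 0.742, -0.004]
wrist_force: [-0.3, 0.2, 0.1]
opening: 1.001
grasp_force: 0.0
```

servo_tool([
  [[0,0,0,0,1],[0,0,0,0,1],[0,0,0,0,1],[0,0,0,0,1],[0,0,0,0,1]],
])

```text
time_s: 2.1
eef_pos: [0.4278, 0.3329, 0.0319]
eef_rot: [0.001, 0.671, 0.741, 0.002]
wrist_force: [-1.5, 1.2, 6.6]
opening: 0.508
grasp_force: 62.4
```

servo_tool([
  [[0,0,0,0,1],[0,0,-3,0,1],[0,0,-8,0,1],[0,0,-13,0,1],[0,0,-18,0,1]],
])

```text
time_s: 2.6
eef_pos: [0.4258, 0.3317, 0.2123]
eef_rot: [0.0, 0.671, 0.741, 0.001]
wrist_force: [1.6, 0.5, -1.0]
opening: 0.51
grasp_force: 61.5
```

Run:
```python
from h import *
o=obs(); print(o["opening"],o["grasp_force"],o["wrist_force"],o["q"])
go([.50,.10,.26],90,half=False); go([.50,.10,.26],-90,half=False)
```

```text
0.5095231807609835 61.4693284034729 [ 1.63312266  0.48604575 -1.03211181] [4.41868886e-01 1.45542037e-01 1.74038560e+00 5.83234816e-05
 1.25391914e+00 3.42663831e-01]
cur yaw 5.7 shift cm [-23.79   5.1   -4.78] twist -84.32 pos [0.4258 0.3317 0.2123]
cur yaw 5.7 shift cm [-23.79   5.1   -4.78] twist 95.68 pos [0.4258 0.3317 0.2123]
```

servo_tool([
  [[-5,0,-1,-8,1],[-10,0,-2,-16,1],[-15,0,-3,-25,1],[-19.5,0,-4,-33,1],[-24,0,-5,-42,1]],
])

```text
time_s: 3.1
eef_pos: [0.4479, 0.1137, 0.256]
eef_rot: [0.001, 0.396, 0.918, 0.001]
wrist_force: [0.2, -0.5, -0.2]
opening: 0.511
grasp_force: 61.5
```

servo_tool([
  [[-2,-3,0,-8,1],[-4,-6,0,-17,1],[-6,-7,0,-25,1],[-6,-7,0,-34,1],[-6,-7,0,-42,1]],
])

```text
time_s: 3.6
eef_pos: [0.4378, 0.0227, 0.2555]
eef_rot: [0.001, 0.043, 0.999, -0.0]
wrist_force: [0.1, 0.2, -0.8]
opening: 0.507
grasp_force: 61.5
```

Run:
```python
from h import *
go([.45,.0,.27],90)
```

```text
cur yaw 85.1 shift cm [-1.41 -2.15 -1.45] twist -4.9 pos [0.4378 0.0227 0.2555]
```

servo_tool([
  [[-1.4,-2,-1.5,-4.9,1],[-1.4,-2,-1.5,-4.9,1],[-1.4,-2,-1.5,-4.9,1]],
])

```text
time_s: 3.9
eef_pos: [0.45, 0.0023, 0.2702]
eef_rot: [0.001, 0.003, 1.0, -0.0]
wrist_force: [-0.4, 0.6, -0.2]
opening: 0.505
grasp_force: 61.5
```

Run:
```python
from h import *
c=cam("wrist"); stash(c,"w2"); W=cloud(c); save(c,"w2"); go([.45,0,.27],90)
```

```text
cur yaw 89.7 shift cm [-0.05 -0.27 -0.04] twist -0.34 pos [0.4495 0.0027 0.2696]
```

View pics/w2.png

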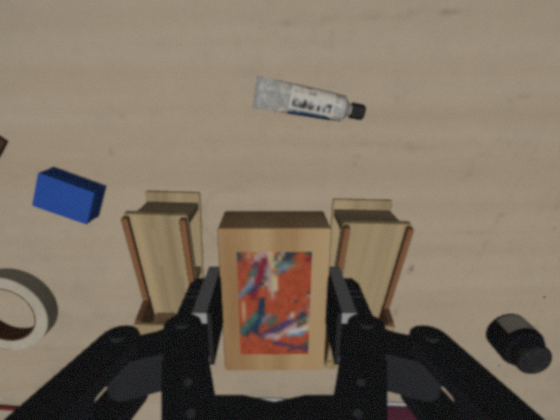

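The picture shows the low lane on the right, around (365,260), and the tall lane on the left, around (165,260); the block is held straight at (275,290). Now I fit the lane poses.

```bash
cat > lane.py <<'E'
from h import *
def fit(cs,x0,y0,y1,wid,roofh):
    P=np.vstack([cloud(c).reshape(-1,3) for c in cs]); P=P[np.isfinite(P[:,2])]
    P=P[(P[:,0]>.45)&(P[:,0]<.72)&(P[:,1]>y0)&(P[:,1]<y1)&(P[:,2]>.012)&(P[:,2]<.11)]
    m=np.array([x0,(y0+y1)/2,.036]); yaw=0.
    for it in range(6):
        cy,sy=np.cos(yaw),np.sin(yaw); s,cc=np.sin(.28),np.cos(.28)
        X=np.array([cc*cy,cc*sy,-s]);Y=np.array([-sy,cy,0]);Z=np.array([s*cy,s*sy,cc])
        L=(P-m)@np.c_[X,Y,Z]
        dk=(L[:,0]>-105)&(L[:,0]>-.105)&(L[:,0]<-.015)&(abs(L[:,1])<wid/2-.006)&(abs(L[:,2])<.008)
        m=m+Z*np.median(L[dk,2])
        rb=(L[:,0]>-.105)&(L[:,0]<-.02)&(L[:,2]>.005)&(L[:,2]<.012)&(abs(L[:,1])>wid/2-.006)&(abs(L[:,1])<wid/2+.015)
        a=L[rb&(L[:,1]>0)];b=L[rb&(L[:,1]<0)]
        ctr=[];xs=[]
        for x in np.arange(-.1,-.02,.01):
            qa=a[abs(a[:,0]-x)<.005,1];qb=b[abs(b[:,0]-x)<.005,1]
            if len(qa)>3 and len(qb)>3: xs.append(x);ctr.append((np.median(qa)+np.median(qb))/2)
        k,c0=np.polyfit(xs,ctr,1) if len(xs)>2 else (0,np.median(ctr)); yaw+=k; m=m+Y*c0
    on=(abs(L[:,1])<wid/2-.005)&(abs(L[:,2])<.005); rf=(abs(L[:,2]-roofh)<.005)&(abs(L[:,1])<wid/2)
    sl=np.polyfit(L[dk,0],L[dk,2],1)[0]
    print("m",m.round(4),"yaw",np.degrees(yaw).round(2),"deck n",dk.sum(),"extra slope",sl.round(3),"ribs",len(a),len(b),np.median(a[:,1]).round(4),np.median(b[:,1]).round(4),
      "deck xmin",np.percentile(L[on,0],[.5,2]).round(4),"roof x",(np.percentile(L[rf,0],[1,4,96,99]).round(4) if rf.sum()>5 else None))
E
python3 - <<'E'
from lane import *
for n,cs in (("top",[load("top")]),("w2",[load("w2")])):
    print(n)
    for a in ((.610,.055,.145,.054,.033),(.607,-.16,-.07,.048,.041)):
        try: fit(cs,*a)
        except Exception as e: print(e)
c=load("w2");W=cloud(c)
P=W[215:235,235:315].reshape(-1,3); print(np.nanmedian(P,0))
o=obs(); R=Rt(o); Q=(W-o["eef_pos"])@R  # tool coords
q=Q[225:365,220:335].reshape(-1,3); q=q[np.isfinite(q[:,2])]; zt=np.median(q[:,2]); t=q[abs(q[:,2]-zt)<.003]
print("block top in tool",zt,cv2.minAreaRect((t[:,:2]*1000).astype(np.float32)),"tilt",np.linalg.lstsq(np.c_[t[:,:2],np.ones(len(t))],t[:,2],rcond=None)[0])
E
```

```text
top
m [0.6095 0.0997 0.034 ] yaw -1.66 deck n 381 extra slope -0.002 ribs 48 49 0.0305 -0.0314 deck xmin [-0.1258 -0.1241] roof x [-0.0104 -0.0084  0.067   0.0698]
expected non-empty vector for x
w2
m [0.6096 0.1    0.0346] yaw -0.17 deck n 2053 extra slope 0.001 ribs 424 182 0.0296 -0.0301 deck xmin [-0.1225 -0.1219] roof x [-0.007  -0.0068  0.0728  0.0747]
m [ 0.6061 -0.1176  0.0326] yaw -2.47 deck n 2012 extra slope 0.0 ribs 288 423 0.0272 -0.0271 deck xmin [-0.1299 -0.1292] roof x [-0.0157 -0.0152 -0.0029 -0.0017]
[0.4180785  0.00292739 0.25758941]
block top in tool 0.008618059542651796 ((-2.0740737915039062, 0.7125587463378906), (68.61055755615234, 47.2014045715332), 0.8804250359535217) tilt [0.00628302 0.00443468 0.00863412]
  return _methods._mean(a, axis=axis, dtype=dtype,
  ret = ret.dtype.type(ret / rcount)
```

servo_tool([
  [[0,-3,0,0,1],[0,-6,0,0,1],[0,-6,0,0,1],[0,-6,0,0,1]],
])

```text
time_s: 4.35
eef_pos: [0.449, -0.0571, 0.2689]
eef_rot: [-0.0, 0.003, 1.0, 0.0]
wrist_force: [-0.2, -0.4, -0.1]
opening: 0.509
grasp_force: 61.5
```

Run:
```python
from lane import *
c=cam("wrist"); stash(c,"w3")
fit([c],.6095,.055,.145,.054,.033)
o=obs();go([.54,.1,.20],89,o)
```

```text
m [0.6091 0.0971 0.0347] yaw -1.79 deck n 2400 extra slope 0.001 ribs 449 426 0.0304 -0.0304 deck xmin [-0.1219 -0.1212] roof x [-0.0077 -0.0071  0.0008  0.0024]
cur yaw 89.7 shift cm [-9.01 15.71  6.9 ] twist 0.72 pos [ 0.4491 -0.0567  0.269 ]
```

servo_tool([
  [[0,5,0,0,1],[0,10,0,0,1],[0,13,0,0,1],[0,13,0,0,1],[0,13,0,0,1]],
])

```text
time_s: 4.9
eef_pos: [0.4496, 0.074, 0.2691]
eef_rot: [-0.0, 0.001, 1.0, -0.0]
wrist_force: [-0.7, 0.4, -0.1]
opening: 0.507
grasp_force: 61.5
```

Run:
```python
from lane import *
c=cam("wrist"); stash(c,"w4")
fit([c],.6065,-.16,-.07,.048,.041)
fit([load("w3"),c],.6095,.055,.145,.054,.033)
```

```text
m [ 0.6056 -0.1168  0.0328] yaw -2.37 deck n 2035 extra slope 0.0 ribs 429 455 0.0273 -0.0273 deck xmin [-0.1292 -0.1285] roof x [-0.0149 -0.0143  0.019   0.0256]
m [0.6091 0.0968 0.0347] yaw -2.22 deck n 2399 extra slope 0.001 ribs 556 431 0.0306 -0.0305 deck xmin [-0.1219 -0.1213] roof x [-0.0075 -0.0072  0.0743  0.0753]
```

Run:
```python
from h import *
go([.5405,.0986,.12],88.25)
```

```text
cur yaw 89.8 shift cm [-9.07  2.58 14.91] twist 1.6 pos [0.4498 0.0731 0.2691]
```

servo_tool([
  [[-4.5,1.3,0,1.6,1],[-9.1,2.6,3,1.6,1],[-9.1,2.6,7,1.6,1],[-9.1,2.6,11,1.6,1],[-9.1,2.6,14.5,1.6,1]],
])

```text
time_s: 5.45
eef_pos: [0.5408, 0.097, 0.1218]
eef_rot: [-0.001, 0.017, 1.0, -0.0]
wrist_force: [0.0, -0.1, -0.6]
opening: 0.509
grasp_force: 61.5
```

servo_tool([
  [[0,0,0.4,0,1],[0,0,0.4,0,1],[0,0,0.4,0,1]],
])

```text
time_s: 5.75
eef_pos: [0.5428, 0.0975, 0.1224]
eef_rot: [0.002, 0.017, 1.0, -0.0]
wrist_force: [-1.2, -0.5, 0.2]
opening: 0.51
grasp_force: 61.5
```

Run:
```python
from h import *
go([.5405,.0986,.096],88.25); print(obs()["wrist_force"])
```

```text
cur yaw 88.1 shift cm [0.24 0.1  2.64] twist -0.15 pos [0.5428 0.0975 0.1224]
[-1.22658156 -0.47083754  0.1630667 ]
```

servo_tool([
  [[0.15,0.1,1,0,1],[0.15,0.1,1.9,0,1],[0.15,0.1,2.1,0,1],[0.15,0.1,2.2,0,1]],
])

```text
time_s: 6.15
eef_pos: [0.5394, 0.0992, 0.0979]
eef_rot: [-0.0, 0.016, 1.0, -0.0]
wrist_force: [1.4, -0.4, -0.4]
opening: 0.506
grasp_force: 61.5
```

servo_tool([
  [[0,0,0.1,0,1],[0,0,0.2,0,1]],
])

```text
time_s: 6.35
eef_pos: [0.54, 0.0992, 0.0964]
eef_rot: [0.0, 0.016, 1.0, -0.0]
wrist_force: [0.4, -0.2, -0.7]
opening: 0.507
grasp_force: 61.5
```

servo_tool([
  [[0,0,0.1,0,1],[0,0,0.2,0,1]],
])

```text
time_s: 6.55
eef_pos: [0.5401, 0.0991, 0.0947]
eef_rot: [0.0, 0.016, 1.0, -0.0]
wrist_force: [-1.8, -0.5, 6.8]
opening: 0.508
grasp_force: 62.3
```

Near edge is on the deck. Releasing in stages.

servo_tool([
  [[0,0,0,0,0],[0,0,0,0,-0.05],[0,0,0,0,-0.1],[0,0,0,0,-0.2],[0,0,0,0,-0.3]],
])

```text
time_s: 7.05
eef_pos: [0.5396, 0.0991, 0.0941]
eef_rot: [-0.0, 0.016, 1.0, -0.0]
wrist_force: [-0.9, 0.7, -0.1]
opening: 0.648
grasp_force: 0.0
```

servo_tool([
  [[0,0,0,0,-1],[0,0,0,0,-1],[0,0,-3,0,-1],[0,0,-7,0,-1],[7,0,-12,0,-1]],
])

```text
time_s: 7.55
eef_pos: [0.5028, 0.0997, 0.1962]
eef_rot: [0.003, 0.017, 1.0, -0.0]
wrist_force: [0.9, 0.8, 1.3]
opening: 1.002
grasp_force: 0.0
```

servo_tool([
  [[0,-3,0,0,-1],[0,-3,0,0,-1],[0,-3,0,0,-1]],
])

```text
time_s: 7.85
eef_pos: [0.4982, 0.0702, 0.1935]
eef_rot: [0.0, 0.017, 1.0, 0.0]
wrist_force: [0.6, -0.2, 0.2]
opening: 0.995
grasp_force: 0.0
```

```bash
cat >> lane.py <<'E'
LOW=(np.array([.602,.0968,.0367]),np.radians(-1.75)); TALL=(np.array([.5916,-.1162,.0366]),np.radians(-2.4))
def L2W(l,p):
    m,yaw=l;cy,sy=np.cos(yaw),np.sin(yaw); s,cc=np.sin(.28),np.cos(.28)
    return m+np.array([[cc*cy,-sy,s*cy],[cc*sy,cy,s*sy],[-s,0,cc]])@np.array(p)
def W2L(l,P):
    m,yaw=l;cy,sy=np.cos(yaw),np.sin(yaw); s,cc=np.sin(.28),np.cos(.28)
    return (P-m)@np.array([[cc*cy,-sy,s*cy],[cc*sy,cy,s*sy],[-s,0,cc]])
def block(c,l,h,w,back=.16):
    L=W2L(l,cloud(c).reshape(-1,3)); L=L[np.isfinite(L[:,2])]
    k=(L[:,0]>-back)&(L[:,0]<.002)&(abs(L[:,1])<w/2+.012)&(abs(L[:,2]-h)<.005)
    t=L[k]; print("top pts",len(t),"z",np.median(t[:,2]).round(4),"x",np.percentile(t[:,0],[.5,2,98,99.5]).round(4),"y",np.percentile(t[:,1],[1,99]).round(4),cv2.minAreaRect((t[:,:2]*1000).astype(np.float32)))
E
python3 - <<'E'
from lane import *
c=cam("wrist"); stash(c,"w5"); save(c,"w5")
block(c,LOW,.022,.054); print(obs()["eef_pos"])
E
```

```text
top pts 4381 z 0.0221 x [-0.0982 -0.0978  0.0008  0.0016] y [-0.0276  0.0319] ((-48.32148742675781, 2.0899295806884766), (100.60005950927734, 67.75068664550781), 0.031051937490701675)
[0.49810765 0.07056064 0.19306944]
```

View pics/w5.png

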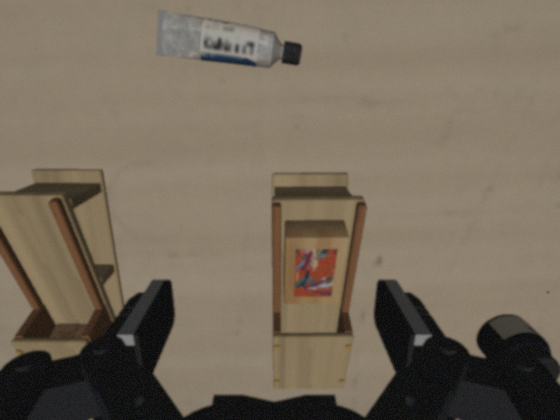

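The picture shows the printing block lying flat in the low lane at (317,265), picture up, uphill of the mouth at about v=330. A lower wrist view should see into both tunnels, so I'll try to spot the plate by depth.

Run:
```python
from h import *
go([.486,.098,.145],88.25)
```

```text
cur yaw 88.1 shift cm [1.3  2.7  4.81] twist -0.15 pos [0.4981 0.0706 0.1931]
```

servo_tool([
  [[1.3,2.7,2,0,-1],[1.3,2.7,4.8,0,-1],[1.3,2.7,4.8,0,-1],[1.3,2.7,4.8,0,-1],[1.3,2.7,4.8,0,-1]],
])

```text
time_s: 8.4
eef_pos: [0.487, 0.0978, 0.1463]
eef_rot: [0.001, 0.016, 1.0, -0.0]
wrist_force: [0.8, -0.1, 0.2]
opening: 1.001
grasp_force: 0.0
```

```bash
cat >> lane.py <<'E'
def inside(c,l,w,top):
    L=W2L(l,cloud(c).reshape(-1,3)); L=L[np.isfinite(L[:,2])]
    k=(L[:,0]>-.012)&(L[:,0]<.085)&(abs(L[:,1])<w/2-.004)&(L[:,2]<top)&(L[:,2]>-.01); t=L[k]
    for y in (-.015,0,.015):
        s=t[abs(t[:,1]-y)<.006]
        print("y",y,[(x,len(q),np.percentile(q,[5,50,95]).round(1).tolist()) for x in range(-12,80,4) for q in [s[(s[:,0]*1000>=x)&(s[:,0]*1000<x+4),2]*1000] if len(q)])
E
python3 - <<'E'
from lane import *
c=cam("wrist"); stash(c,"w6"); print(obs()["eef_pos"])
inside(c,LOW,.054,.030)
im=cv2.convertScaleAbs(c["pixels"],alpha=2.0); c2=dict(c,pixels=im); save(c2,"w6",(200,270,360,420),4)
E
```

```text
[0.48717158 0.09770412 0.14654037]
y -0.015 [(0, 42, [27.8, 29.1, 29.8]), (4, 14, [0.1, 0.3, 0.8]), (8, 42, [-0.4, 0.2, 0.8]), (12, 41, [-0.5, 0.0, 0.6]), (16, 38, [-0.6, 0.1, 0.7]), (20, 42, [-0.6, 0.2, 0.9]), (24, 38, [-0.6, 0.1, 0.6]), (28, 35, [-0.4, 0.0, 0.6]), (32, 39, [-0.5, 0.1, 0.8]), (36, 94, [-0.3, 3.2, 7.3]), (40, 56, [-0.3, 2.4, 6.4])]
y 0 [(0, 50, [27.6, 29.0, 29.9]), (4, 12, [-0.1, 0.3, 1.0]), (8, 44, [-0.4, 0.1, 0.7]), (12, 42, [-0.6, 0.2, 0.8]), (16, 39, [-0.4, 0.2, 0.7]), (20, 40, [-0.6, 0.1, 0.8]), (24, 37, [-0.5, 0.2, 0.6]), (28, 37, [-0.6, 0.1, 0.7]), (32, 38, [-0.4, 0.2, 0.8]), (36, 90, [-0.3, 3.0, 6.5]), (40, 51, [-0.3, 1.8, 5.9]), (44, 1, [-1.1, -1.1, -1.1])]
y 0.015 [(-4, 1, [29.8, 29.8, 29.8]), (0, 49, [27.4, 28.8, 29.9]), (4, 26, [-0.5, 0.1, 0.9]), (8, 43, [-0.5, 0.1, 0.8]), (12, 35, [-0.5, 0.0, 0.4]), (16, 42, [-0.8, 0.0, 0.5]), (20, 37, [-0.7, 0.0, 0.5]), (24, 42, [-0.4, 0.1, 0.6]), (28, 38, [-0.4, 0.1, 0.8]), (32, 38, [-0.3, 0.2, 0.7]), (36, 95, [-0.3, 3.3, 6.6]), (40, 50, [-0.3, 1.7, 6.2])]
```

View pics/w6.png

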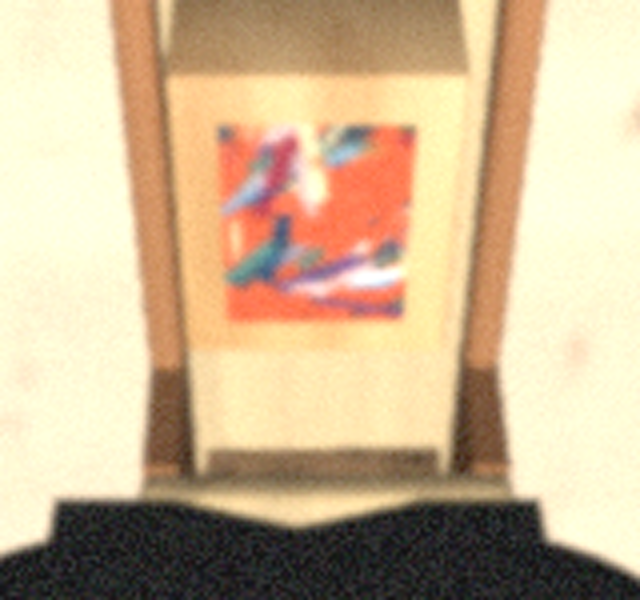

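The crop shows the block upright in the lane and a brownish plate strip inside the mouth, around crop (320,460). Depth puts it about 40 mm in; I refine that, and get the block's rear edge for the push start.

Run:
```python
from lane import *
for n in ("w6",):
    c=load(n); L=W2L(LOW,cloud(c).reshape(-1,3))
    k=(L[:,0]>.03)&(L[:,0]<.05)&(abs(L[:,1])<.022)&(L[:,2]>2e-3)&(L[:,2]<.007); print("plate x",np.percentile(L[k,0],[5,25,50,75,95]).round(4),k.sum())
    r=(abs(L[:,1])<.02)&(abs(L[:,2]-.030)<.001)&(abs(L[:,0])<.01); print("roof edge face x",np.percentile(L[r,0],[10,50,90]).round(4))
    f=(abs(L[:,1])<.018)&(L[:,2]>.006)&(L[:,2]<.018)&(L[:,0]<-.08)&(L[:,0]>-.115); print("rear face x",np.percentile(L[f,0],[10,50,90]).round(4),f.sum())
    t=(abs(L[:,1])<.03)&(abs(L[:,2]-.022)<.0015)&(L[:,0]<-.01)&(L[:,0]>-.115); print("top x",np.percentile(L[t,0],[.5,99.5]).round(4), "y",np.percentile(L[t,1],[1,99]).round(4))
    g=t&(abs(L[:,0]+.09)<.006);h=t&(abs(L[:,0]+.036)<.006);print("yaw y-mid rear/front",[(np.percentile(L[q,1],[3,97]).mean()*1000).round(1) for q in(g,h)])
def tcp(l,x,z=.010,y=0): p=L2W(l,(x,y,z)); yw=l[1]; return p+np.array([-.011*np.cos(yw),-.011*np.sin(yw),.025])
print(tcp(LOW,-.112),tcp(LOW,-.036),tcp(LOW,-.026))
p=tcp(LOW,-.116); go([p[0]-.02,p[1],p[2]+.06],88.25); go(p,88.25)
```

```text
plate x [0.0387 0.0392 0.0397 0.0401 0.0408] 288
roof edge face x [0.0002 0.001  0.0019]
rear face x [-0.0982 -0.0976 -0.0969] 865
top x [-0.098  -0.0282] y [-0.0218  0.0219]
yaw y-mid rear/front [np.float64(0.2), np.float64(-0.1)]
[0.48617939 0.10033864 0.10226239] [0.55918554 0.0981081  0.08125936] [0.56879161 0.09781461 0.0784958 ]
cur yaw 88.1 shift cm [ 2.49  0.19 -1.69] twist -0.12 pos [0.4872 0.0977 0.1465]
cur yaw 88.1 shift cm [0.5  0.26 4.32] twist -0.12 pos [0.4872 0.0977 0.1465]
```

The plate is at lane x=39.7 mm and the block's rear face at -97.6, so first contact comes after 67.5 mm of travel and full compression at 71.5 mm. I shut the fingers and go behind the block.

servo_tool([
  [[0.5,0.25,0,0,1],[0.5,0.25,0,0,1],[0.5,0.25,0,0,1],[0.5,0.25,0,0,1],[0.5,0.25,0,0,1]],
])

```text
time_s: 8.95
eef_pos: [0.4812, 0.1005, 0.1455]
eef_rot: [0.0, 0.016, 1.0, -0.0]
wrist_force: [0.2, 0.1, -0.0]
opening: 0.144
grasp_force: 0.0
```

servo_tool([
  [[0,0,0,0,1],[0,0,1.5,0,1],[0,0,3,0,1],[0,0,4.2,0,1],[0,0,4.2,0,1]],
])

```text
time_s: 9.45
eef_pos: [0.4797, 0.1005, 0.1016]
eef_rot: [-0.002, 0.016, 1.0, 0.0]
wrist_force: [-0.6, 0.5, -0.4]
opening: -0.006
grasp_force: 0.0
```

```bash
cat >> lane.py <<'E'
def tcp(l,x,z=.010,y=0,f=.011): p=L2W(l,(x,y,z)); yw=l[1]; return p+np.array([-f*np.cos(yw),-f*np.sin(yw),.025])
def tipx(l,o,f=.011):
    yw=l[1]; return W2L(l,np.array(o["eef_pos"])-np.array([-f*np.cos(yw),-f*np.sin(yw),.025]))
E
python3 - <<'E'
from lane import *
o=obs(); print(o["opening"],o["wrist_force"],tipx(LOW,o).round(4)); go(tcp(LOW,-.116),88.25)
c=cam("wrist"); save(c,"w7")
E
```

```text
-0.00594642555388125 [-0.60949605  0.53342285 -0.43251815] [-0.118  -0.      0.0075]
cur yaw 88.1 shift cm [-0.26  0.   -0.18] twist -0.11 pos [0.4797 0.1005 0.1016]
```

View pics/w7.png

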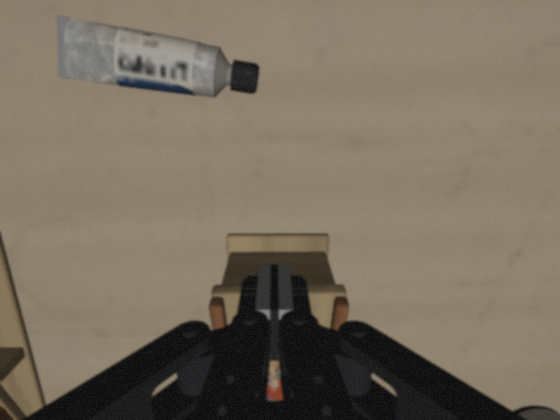

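Fingers shut at (275,290), centred on the lane. Pushing downhill, slowing before the expected plate.

servo_tool([
  [[-0.6,0,0,0,1],[-1.35,0,0.2,0,1],[-2.1,0,0.4,0,1],[-2.9,0,0.63,0,1],[-3.65,0,0.85,0,1]],
])

```text
time_s: 10.0
eef_pos: [0.5185, 0.0992, 0.0947]
eef_rot: [0.0, 0.016, 1.0, -0.0]
wrist_force: [-0.1, -0.2, 0.2]
opening: 0.0
grasp_force: 0.1
```

servo_tool([
  [[-0.75,0,0.22,0,1],[-1.5,0,0.43,0,1],[-2.1,0,0.6,0,1],[-2.6,0,0.75,0,1],[-3,0,0.86,0,1]],
])

```text
time_s: 10.5
eef_pos: [0.5479, 0.0984, 0.086]
eef_rot: [-0.0, 0.016, 1.0, -0.0]
wrist_force: [0.2, 0.8, -0.2]
opening: -0.003
grasp_force: 0.0
```

servo_tool([
  [[-0.3,0,0.09,0,1],[-0.5,0,0.14,0,1],[-0.7,0,0.2,0,1],[-0.7,0,0.2,0,1],[-0.7,0,0.2,0,1]],
])

```text
time_s: 11.0
eef_pos: [0.5545, 0.0982, 0.0843]
eef_rot: [0.0, 0.016, 1.0, -0.0]
wrist_force: [-0.5, -1.2, 0.2]
opening: -0.002
grasp_force: 0.0
```

```bash
cat >> lane.py <<'E'
def avg(n,l):
    F=[];T=[]
    for i in range(n):
        o=obs();F.append(o["wrist_force"]);T.append(tipx(l,o));ctrl.camera("wrist")
    F=np.array(F);X=W2L((np.zeros(3),l[1]),F)
    print("lane force mean",X.mean(0).round(2),"sd",X.std(0).round(2),"tip",np.mean(T,0).round(4),"sd",np.std(T,0).round(4),obs()["time_s"])
E
python3 - <<'E'
from lane import *
avg(5,LOW)
E
```

```text
lane force mean [-0.06 -0.51  0.25] sd [0.3  0.68 0.38] tip [-0.0414 -0.0001  0.0116] sd [0. 0. 0.] 11.25
```

```bash
cat >> lane.py <<'E'
def rear(l,h,lo,hi):
    c=cam("wrist"); L=W2L(l,cloud(c).reshape(-1,3))
    for s in(1,-1):
        t=(s*L[:,1]>lo)&(s*L[:,1]<hi)&(abs(L[:,2]-h)<.002)&(L[:,0]<0)&(L[:,0]>-.11); 
        print("side",s,t.sum(), np.percentile(L[t,0],[0,1,5,50,98]).round(4) if t.sum() else "")
E
python3 - <<'E'
from lane import *
rear(LOW,.022,.014,.0215)
E
```

```text
side 1 58 [-0.0424 -0.0422 -0.0418 -0.0403 -0.0375]
side -1 43 [-0.0425 -0.0423 -0.042  -0.0408 -0.038 ]
```

Rear face is at -42.3 mm, so about 12 mm remain to plate contact and 16 to fully in. Advance 13 mm, then feel.

servo_tool([
  [[-0.25,0,0.07,0,1],[-0.5,0,0.14,0,1],[-0.75,0,0.22,0,1],[-0.95,0,0.27,0,1],[-1.05,0,0.3,0,1]],
])

```text
time_s: 11.8
eef_pos: [0.5653, 0.0978, 0.0811]
eef_rot: [-0.0, 0.016, 1.0, 0.0]
wrist_force: [-0.6, 0.4, 0.4]
opening: -0.004
grasp_force: 0.2
```

servo_tool([
  [[-0.1,0,0.03,0,1],[-0.2,0,0.06,0,1],[-0.2,0,0.06,0,1],[-0.2,0,0.06,0,1]],
])

```text
time_s: 12.2
eef_pos: [0.5671, 0.0977, 0.0806]
eef_rot: [0.0, 0.016, 1.0, -0.0]
wrist_force: [0.1, -0.3, -0.1]
opening: -0.001
grasp_force: 0.0
```

Run:
```python
from lane import *
avg(6,LOW); rear(LOW,.022,.014,.0215)
```

```text
lane force mean [-0.13 -0.19 -0.17] sd [0.34 0.32 0.47] tip [-0.0283 -0.0001  0.0115] sd [0. 0. 0.] 12.5
side 1 66 [-0.0295 -0.0295 -0.0295 -0.028  -0.0247]
side -1 45 [-0.0296 -0.0295 -0.0293 -0.0278 -0.0246]
```

servo_tool([
  [[-0.1,0,0.03,0,1],[-0.1,0,0.03,0,1]],
])

```text
time_s: 12.75
eef_pos: [0.5681, 0.0977, 0.0803]
eef_rot: [-0.0, 0.016, 1.0, -0.0]
wrist_force: [0.0, 0.0, -0.2]
opening: -0.002
grasp_force: 0.1
```

servo_tool([
  [[-0.05,0,0.01,0,1],[-0.05,0,0.01,0,1]],
])

```text
time_s: 12.95
eef_pos: [0.5686, 0.0977, 0.0802]
eef_rot: [-0.0, 0.016, 1.0, -0.0]
wrist_force: [0.1, 0.2, -0.9]
opening: -0.002
grasp_force: 0.1
```

Run:
```python
from lane import *
avg(5,LOW)
```

```text
lane force mean [0.1  0.08 0.09] sd [0.38 0.21 0.88] tip [-0.0267 -0.0001  0.0116] sd [0. 0. 0.] 13.2
```

servo_tool([
  [[-0.05,0,0.01,0,1],[-0.05,0,0.01,0,1]],
])

```text
time_s: 13.4
eef_pos: [0.569, 0.0977, 0.0801]
eef_rot: [-0.0, 0.016, 1.0, -0.0]
wrist_force: [-0.0, -0.9, -0.2]
opening: 0.003
grasp_force: 0.1
```

servo_tool([
  [[-0.04,0,0.01,0,1],[-0.04,0,0.01,0,1]],
])

```text
time_s: 13.6
eef_pos: [0.5695, 0.0977, 0.08]
eef_rot: [-0.0, 0.016, 1.0, -0.0]
wrist_force: [-0.4, 0.1, 0.2]
opening: 0.005
grasp_force: 0.1
```

Run:
```python
from lane import *
avg(4,LOW)
```

```text
lane force mean [-0.16  0.52 -0.27] sd [0.51 0.27 0.37] tip [-0.0258 -0.0001  0.0116] sd [0. 0. 0.] 13.8
```

servo_tool([
  [[-0.03,0,0.01,0,1],[-0.03,0,0.01,0,1]],
])

```text
time_s: 14.0
eef_pos: [0.5696, 0.0976, 0.0799]
eef_rot: [-0.0, 0.016, 1.0, -0.0]
wrist_force: [-0.8, -0.7, 1.2]
opening: -0.001
grasp_force: 0.6
```

servo_tool([
  [[-0.03,0,0.01,0,1],[-0.03,0,0.01,0,1]],
])

```text
time_s: 14.2
eef_pos: [0.5698, 0.0976, 0.0798]
eef_rot: [-0.0, 0.016, 1.0, -0.0]
wrist_force: [-3.2, -0.3, 1.1]
opening: -0.001
grasp_force: 1.2
```

Run:
```python
from lane import *
avg(4,LOW)
```

```text
lane force mean [-2.7  -0.17  0.15] sd [0.46 0.26 0.51] tip [-0.0253 -0.0001  0.0115] sd [0. 0. 0.] 14.4
```

A hard stop at 2.7 N, exactly where predicted, so the plate is fully in. Backing off, then on to the tall lane.

servo_tool([
  [[0.3,0,-0.09,0,1],[1,0,-0.3,0,1],[2.5,0,-1.5,0,1],[5,0,-5,0,1],[7,0,-9,0,1]],
])

```text
time_s: 14.9
eef_pos: [0.4974, 0.1, 0.1691]
eef_rot: [-0.002, 0.016, 1.0, 0.0]
wrist_force: [1.1, 0.4, 1.0]
opening: 0.0
grasp_force: 0.0
```

servo_tool([
  [[0,-4,-1,0,-1],[0,-8,-1,0,-1],[0,-12,-1,0,-1],[0,-12,-1,0,-1],[0,-12,-1,0,-1]],
])

```text
time_s: 15.4
eef_pos: [0.496, -0.0205, 0.18]
eef_rot: [0.0, 0.017, 1.0, 0.0]
wrist_force: [0.4, 0.1, -0.4]
opening: 0.843
grasp_force: 0.0
```

Run:
```python
from lane import *
c=cam("wrist"); L=W2L(LOW,cloud(c).reshape(-1,3))
t=(abs(L[:,1])<.02)&(abs(L[:,2]-.022)<.0025)&(L[:,0]<-.003)&(L[:,0]>-.11);print("low block rear",t.sum(),np.percentile(L[t,0],[.5,2,99]).round(4) if t.sum() else "")
go([.4755,-.116,.153],87.6)
```

```text
low block rear 697 [-0.0272 -0.0267 -0.0036]
cur yaw 88.1 shift cm [ 1.72 -9.7   2.67] twist 0.5 pos [ 0.4959 -0.0197  0.1798]
```

servo_tool([
  [[1.7,-4.5,0,0.5,-1],[1.7,-9.5,1.5,0.5,-1],[1.7,-9.7,2.7,0.5,-1],[1.7,-9.7,2.7,0.5,-1],[1.7,-9.7,2.7,0.5,-1]],
])

```text
time_s: 15.95
eef_pos: [0.4759, -0.1147, 0.1524]
eef_rot: [-0.001, 0.02, 1.0, 0.001]
wrist_force: [0.4, -0.2, 0.5]
opening: 1.002
grasp_force: 0.0
```

```bash
cat >> lane.py <<'E'
def plate(c,l,w):
    L=W2L(l,cloud(c).reshape(-1,3))
    for lo,hi in((.002,.006),(.006,.010),(.010,.015)):
        k=(L[:,0]>.006)&(L[:,0]<.06)&(abs(L[:,1])<w/2-.005)&(L[:,2]>lo)&(L[:,2]<hi); print("plate x",lo,k.sum(),np.percentile(L[k,0],[5,50,95]).round(4) if k.sum() else "")
    return L
E
python3 - <<'E'
from lane import *
c=cam("wrist"); stash(c,"w8"); print(obs()["eef_pos"]); fit([c],.6056,-.16,-.07,.048,.041)
L=plate(c,TALL,.048)
r=(abs(L[:,1])<.018)&(abs(L[:,2]-.038)<.001)&(abs(L[:,0])<.01); print("roof edge",r.sum(),np.percentile(L[r,0],[10,50,90]).round(4) if r.sum() else "")
inside(c,TALL,.048,.034)
go([.4135,-.3204,.20],141.4)
E
```

```text
[ 0.47625725 -0.11476876  0.15285362]
m [ 0.6047 -0.1178  0.0329] yaw -2.12 deck n 4011 extra slope 0.001 ribs 777 775 0.0271 -0.0271 deck xmin [-0.1284 -0.128 ] roof x [-0.0142 -0.0139 -0.0117 -0.0114]
plate x 0.002 211 [0.0276 0.0288 0.0296]
plate x 0.006 202 [0.0276 0.0288 0.03  ]
plate x 0.01 274 [0.0277 0.0289 0.0301]
roof edge 116 [0.0001 0.0007 0.0014]
y -0.015 [(-12, 43, [-0.6, 0.2, 0.7]), (-8, 42, [-0.4, 0.1, 0.5]), (-4, 42, [-0.5, 0.1, 0.7]), (0, 43, [-0.5, 0.2, 0.7]), (4, 36, [-0.3, 0.2, 0.7]), (8, 37, [-0.5, 0.2, 1.1]), (12, 38, [-0.4, 0.2, 0.8]), (16, 33, [-0.4, 0.1, 1.0]), (20, 37, [-0.4, 0.1, 0.7]), (24, 54, [-0.4, 0.6, 14.2]), (28, 316, [0.2, 11.5, 20.5])]
y 0 [(-12, 53, [-0.5, 0.2, 0.8]), (-8, 45, [-0.4, 0.2, 0.8]), (-4, 42, [-0.6, 0.1, 0.8]), (0, 42, [-0.4, 0.1, 0.7]), (4, 35, [-0.8, 0.1, 0.6]), (8, 44, [-0.6, 0.2, 0.7]), (12, 39, [-0.5, 0.0, 0.7]), (16, 37, [-0.8, 0.2, 1.1]), (20, 40, [-0.6, 0.2, 0.9]), (24, 74, [-0.3, 4.8, 20.2]), (28, 319, [0.2, 10.7, 20.4])]
y 0.015 [(-12, 38, [-0.3, 0.3, 0.7]), (-8, 41, [-0.5, 0.2, 0.8]), (-4, 41, [-0.6, 0.1, 0.9]), (0, 42, [-0.4, 0.1, 0.6]), (4, 37, [-0.5, 0.0, 0.6]), (8, 37, [-0.6, 0.1, 0.8]), (12, 36, [-0.3, 0.1, 0.8]), (16, 34, [-0.4, 0.1, 0.7]), (20, 40, [-0.4, 0.1, 0.7]), (24, 80, [-0.3, 5.4, 19.4]), (28, 290, [0.5, 10.9, 20.5])]
cur yaw 87.8 shift cm [  5.47 -20.79  -4.73] twist -53.64 pos [ 0.4763 -0.1148  0.1529]
```

The tall plate stands at 28.8 mm. Now the sanding block.

servo_tool([
  [[1,-4.5,-1,-8,-1],[2,-9,-2,-16,-1],[3.2,-13,-3,-24,-1],[4.4,-17,-4,-32,-1],[5.4,-20.5,-4.7,-40,-1]],
])

```text
time_s: 16.5
eef_pos: [0.4142, -0.3197, 0.2014]
eef_rot: [0.0, -0.325, 0.946, -0.001]
wrist_force: [1.1, 0.2, 0.5]
opening: 0.999
grasp_force: 0.0
```

servo_tool([
  [[0,0,0,-7,-1],[0,0,0,-13.6,-1],[0,0,0,-13.6,-1],[0,0,0,-13.6,-1]],
])

```text
time_s: 16.9
eef_pos: [0.4478, -0.281, 0.1962]
eef_rot: [-0.03, -0.4, 0.916, -0.015]
wrist_force: [-0.1, 0.2, 0.3]
opening: 1.002
grasp_force: 0.0
```

```bash
sed -i 's/\[.5916,-.1162,.0366\]),np.radians(-2.4)/[.5916,-.1176,.0366]),np.radians(-2.2)/' lane.py
python3 - <<'E'
from h import *
c=cam("wrist"); stash(c,"w9"); W=cloud(c); save(c,"w9")
z=W[...,2]; near=np.hypot(W[...,0]-.414,W[...,1]+.320)<.05
p=W[near&(z>.012)&(z<.06)]; print(len(p),np.percentile(p[:,2],[10,50,90]).round(4), "tbl",np.nanmedian(z[near&(z<.008)]).round(4))
t=p[abs(p[:,2]-np.median(p[:,2]))<.004]
r=cv2.minAreaRect((t[:,:2]*1000).astype(np.float32)); print(r)
go([r[0][0]/1000,r[0][1]/1000,.034],141.4)
E
```

```text
3658 [0.0294 0.0304 0.0314] tbl 0.0
((416.6056823730469, -321.7203063964844), (59.92098617553711, 40.03253173828125), 52.100059509277344)
cur yaw 137.1 shift cm [ 3.95 -0.4  16.53] twist -4.27 pos [ 0.4475 -0.2816  0.1963]
```

View pics/w9.png

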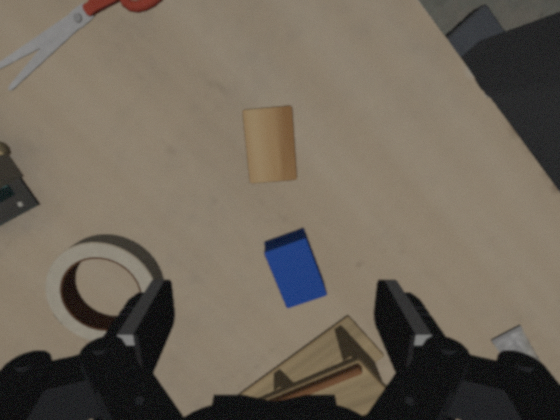

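The view shows the tan block at (270,145), the blue decoy at (295,267) and tape at (100,290). But the arm stalled off target and tilted, so I check the joints.

Run:
```python
from h import *
o=obs(); print(o["q"].round(3),o["eef_pos"],o["eef_rot"])
print(Rt(o).round(3).tolist())
```

```text
[-0.749  0.148  1.774 -0.071  1.216 -3.117] [ 0.44750119 -0.28162369  0.19627685] [-0.02976888 -0.39947704  0.91613424 -0.01516451]
[[-0.679, -0.733, -0.042], [-0.731, 0.68, -0.052], [0.067, -0.004, -0.998]]
```

Joint 6 is at its limit, so I use the other half-turn for the grasp (tool-y at about -38°).

servo_tool([
  [[0,0,0,8,-1],[0,0,0,16,-1],[0,0,0,24,-1],[0,0,0,32,-1],[0,0,0,40,-1]],
])

```text
time_s: 17.45
eef_pos: [0.4468, -0.2827, 0.1962]
eef_rot: [-0.023, -0.058, 0.998, -0.024]
wrist_force: [-0.3, 0.5, 0.6]
opening: 1.001
grasp_force: 0.0
```

servo_tool([
  [[0,0,0,8,-1],[0,0,0,16,-1],[0,0,0,24,-1],[0,0,0,32,-1],[0,0,0,40,-1]],
])

```text
time_s: 17.95
eef_pos: [0.4468, -0.2827, 0.1962]
eef_rot: [-0.013, 0.287, 0.957, -0.031]
wrist_force: [1.5, -0.6, -1.3]
opening: 1.003
grasp_force: 0.0
```

servo_tool([
  [[0,0,0,8,-1],[0,0,0,16,-1],[0,0,0,24,-1],[0,0,0,32,-1],[0,0,0,40,-1]],
])

```text
time_s: 18.45
eef_pos: [0.4468, -0.2827, 0.1963]
eef_rot: [-0.002, 0.597, 0.802, -0.033]
wrist_force: [-1.0, 0.3, 0.0]
opening: 1.001
grasp_force: 0.0
```

servo_tool([
  [[0,0,0,8,-1],[0,0,0,16,-1],[0,0,0,24,-1],[0,0,0,32,-1],[0,0,0,40,-1]],
])

```text
time_s: 18.95
eef_pos: [0.4468, -0.2828, 0.1963]
eef_rot: [0.01, 0.835, 0.549, -0.032]
wrist_force: [0.2, 0.1, -0.5]
opening: 1.0
grasp_force: 0.0
```

Run:
```python
from h import *
o=obs(); print(o["q"].round(3)); print(Rt(o).round(3).tolist())
go([.4166,-.3217,.20],-38.2,half=False)
```

```text
[-0.751  0.148  1.774 -0.071  1.216 -0.319]
[[0.395, 0.918, -0.043], [0.916, -0.397, -0.052], [-0.064, -0.019, -0.998]]
cur yaw -23.4 shift cm [-4.78 -1.23 -0.04] twist 14.82 pos [ 0.4468 -0.2828  0.1963]
```

The tool kept a tilt of about 3.9° from the limit. Pushing against the opposite joint-6 limit here should undo it, so I twist there and feel it out.

servo_tool([
  [[0,0,0,8,-1],[0,0,0,16,-1],[0,0,0,24,-1],[0,0,0,32,-1],[0,0,0,40,-1]],
])

```text
time_s: 19.45
eef_pos: [0.4468, -0.2828, 0.1962]
eef_rot: [0.02, 0.973, 0.23, -0.027]
wrist_force: [0.3, -0.0, -0.6]
opening: 1.004
grasp_force: 0.0
```

servo_tool([
  [[0,0,0,8,-1],[0,0,0,16,-1],[0,0,0,24,-1],[0,0,0,32,-1],[0,0,0,40,-1]],
])

```text
time_s: 19.95
eef_pos: [0.4468, -0.2827, 0.1962]
eef_rot: [0.028, 0.993, -0.116, -0.018]
wrist_force: [0.2, 0.3, 0.5]
opening: 1.004
grasp_force: 0.0
```

servo_tool([
  [[0,0,0,8,-1],[0,0,0,16,-1],[0,0,0,24,-1],[0,0,0,32,-1],[0,0,0,40,-1]],
])

```text
time_s: 20.45
eef_pos: [0.4468, -0.2827, 0.1962]
eef_rot: [0.033, 0.893, -0.449, -0.007]
wrist_force: [0.6, -0.1, -0.6]
opening: 1.0
grasp_force: 0.0
```

servo_tool([
  [[0,0,0,8,-1],[0,0,0,16,-1],[0,0,0,24,-1],[0,0,0,32,-1],[0,0,0,40,-1]],
])

```text
time_s: 20.95
eef_pos: [0.4468, -0.2828, 0.1962]
eef_rot: [-0.033, -0.686, 0.727, -0.004]
wrist_force: [-0.4, -0.9, 0.9]
opening: 0.996
grasp_force: 0.0
```

servo_tool([
  [[0,0,0,8,-1],[0,0,0,16,-1],[0,0,0,24,-1],[0,0,0,32,-1],[0,0,0,39,-1]],
])

```text
time_s: 21.45
eef_pos: [0.4425, -0.2871, 0.1966]
eef_rot: [-0.026, -0.411, 0.911, -0.013]
wrist_force: [1.0, -0.4, -0.5]
opening: 1.002
grasp_force: 0.0
```

Run:
```python
from h import *
o=obs(); print(o["q"].round(3),o["eef_pos"],Rt(o)[:,2].round(4))
```

```text
[-0.768  0.143  1.779 -0.061  1.216  3.119] [ 0.4425118  -0.28707168  0.1966243 ] [-0.0362 -0.0446 -0.9983]
```

servo_tool([
  [[0,0,0,6,-1],[0,0,0,8,-1],[0,0,0,8,-1],[0,0,0,8,-1]],
])

```text
time_s: 21.85
eef_pos: [0.4197, -0.3073, 0.1971]
eef_rot: [-0.006, -0.366, 0.93, -0.008]
wrist_force: [-0.5, 0.4, -1.0]
opening: 1.002
grasp_force: 0.0
```

Run:
```python
from h import *
o=obs(); print(o["q"].round(3),o["eef_pos"],Rt(o)[:,2].round(4))
```

```text
[-0.851  0.117  1.806 -0.018  1.209  3.118] [ 0.41969036 -0.30734908  0.1971072 ] [-0.0055 -0.0186 -0.9998]
```

servo_tool([
  [[0,0,0,3,-1],[0,0,0,3,-1],[0,0,0,3,-1]],
])

```text
time_s: 22.15
eef_pos: [0.4114, -0.3141, 0.1969]
eef_rot: [0.001, -0.35, 0.937, -0.005]
wrist_force: [0.3, -0.5, -0.1]
opening: 1.0
grasp_force: 0.0
```

servo_tool([
  [[0,0,0,-8,-1],[0,0,0,-16,-1],[0,0,0,-24,-1],[0,0,0,-32,-1],[0,0,0,-40,-1]],
])

```text
time_s: 22.65
eef_pos: [0.4116, -0.3139, 0.1969]
eef_rot: [-0.001, -0.651, 0.759, -0.005]
wrist_force: [0.0, -0.1, -0.2]
opening: 1.001
grasp_force: 0.0
```

servo_tool([
  [[0,0,0,-8,-1],[0,0,0,-16,-1],[0,0,0,-24,-1],[0,0,0,-32,-1],[0,0,0,-40,-1]],
])

```text
time_s: 23.15
eef_pos: [0.4116, -0.3139, 0.1969]
eef_rot: [0.002, 0.872, -0.49, 0.005]
wrist_force: [-0.5, 1.3, 0.5]
opening: 1.002
grasp_force: 0.0
```

servo_tool([
  [[0,0,0,-8,-1],[0,0,0,-16,-1],[0,0,0,-24,-1],[0,0,0,-32,-1],[0,0,0,-40,-1]],
])

```text
time_s: 23.65
eef_pos: [0.4116, -0.3139, 0.1969]
eef_rot: [0.004, 0.987, -0.163, 0.004]
wrist_force: [-0.2, 0.1, 0.5]
opening: 1.003
grasp_force: 0.0
```

servo_tool([
  [[0,0,0,-8,-1],[0,0,0,-16,-1],[0,0,0,-24,-1],[0,0,0,-32,-1],[0,0,0,-40,-1]],
])

```text
time_s: 24.15
eef_pos: [0.4116, -0.3139, 0.1969]
eef_rot: [0.005, 0.983, 0.185, 0.002]
wrist_force: [0.6, -0.2, -0.8]
opening: 0.999
grasp_force: 0.0
```

Run:
```python
from h import *
o=obs(); print(o["q"].round(3),o["eef_pos"],Rt(o)[:,2].round(4))
go([.4166,-.3217,.08],-38.2,half=False)
```

```text
[-8.800e-01  1.090e-01  1.815e+00 -1.000e-03  1.207e+00  3.190e-01] [ 0.411589   -0.31387428  0.19691164] [ 0.0059 -0.0089 -0.9999]
cur yaw -68.7 shift cm [ 0.16  0.79 11.7 ] twist -30.52 pos [ 0.4116 -0.3139  0.1969]
```

servo_tool([
  [[0.2,0.8,3,-8,-1],[0.2,0.8,6,-16,-1],[0.2,0.8,7,-24,-1],[0.2,0.8,7,-30.5,-1],[0.2,0.8,7,-30.5,-1]],
])

```text
time_s: 24.65
eef_pos: [0.4165, -0.3211, 0.1264]
eef_rot: [0.005, 0.901, 0.434, 0.001]
wrist_force: [0.8, -0.8, -0.1]
opening: 1.001
grasp_force: 0.0
```

Run:
```python
from h import *
c=cam("wrist"); stash(c,"w10"); W=cloud(c)
z=W[...,2]; near=np.hypot(W[...,0]-.416,W[...,1]+.321)<.05
p=W[near&(z>.012)&(z<.06)]; print(len(p),np.percentile(p[:,2],[10,50,90]).round(4))
t=p[abs(p[:,2]-np.median(p[:,2]))<.004]
r=cv2.minAreaRect((t[:,:2]*1000).astype(np.float32)); print(r)
go([r[0][0]/1000,r[0][1]/1000,.033],-38.2)
```

```text
5566 [0.0292 0.0304 0.0312]
((416.56219482421875, -320.886474609375), (59.92365264892578, 40.01885223388672), 51.88859558105469)
cur yaw -38.7 shift cm [ 0.07 -0.13  9.39] twist -0.51 pos [ 0.4166 -0.3214  0.1269]
```

servo_tool([
  [[0,-0.1,4,-0.5,-1],[0,-0.1,7,-0.5,-1],[0,-0.1,9,-0.5,-1],[0,-0.1,9.4,-0.5,-1],[0,-0.1,9.4,-0.5,-1]],
])

```text
time_s: 25.2
eef_pos: [0.4161, -0.3219, 0.033]
eef_rot: [0.005, 0.9, 0.437, 0.001]
wrist_force: [-0.1, -0.1, 0.6]
opening: 0.999
grasp_force: 0.0
```

servo_tool([
  [[0,0,0,0,1],[0,0,0,0,1],[0,0,0,0,1],[0,0,0,0,1],[0,0,0,0,1]],
])

```text
time_s: 25.7
eef_pos: [0.4167, -0.323, 0.0344]
eef_rot: [0.007, 0.899, 0.437, 0.001]
wrist_force: [-0.5, -0.0, 6.5]
opening: 0.457
grasp_force: 61.8
```

servo_tool([
  [[0,0,0,0,1],[0,0,0,0,1],[0,0,-4,0,1],[0,0,-9,0,1],[0,0,-14,0,1]],
])

```text
time_s: 26.2
eef_pos: [0.4145, -0.3202, 0.1742]
eef_rot: [0.004, 0.899, 0.437, 0.001]
wrist_force: [1.4, -1.3, -1.4]
opening: 0.459
grasp_force: 60.9
```

Run:
```python
from h import *
o=obs(); print(o["q"].round(2)); go([.48,-.117,.20],87.8,half=False)
```

```text
[-0.88  0.15  1.82 -0.    1.16 -0.22]
cur yaw -38.2 shift cm [20.02 -7.38 -2.7 ] twist -125.96 pos [ 0.4145 -0.3202  0.1742]
```

servo_tool([
  [[4,-1.5,-1.5,-8,1],[8,-3,-2.7,-16,1],[12,-4.5,-2.7,-24,1],[16,-6,-2.7,-33,1],[20,-7.4,-2.7,-42,1]],
])

```text
time_s: 26.7
eef_pos: [0.4804, -0.116, 0.1991]
eef_rot: [0.006, 0.686, 0.728, -0.001]
wrist_force: [0.7, -0.4, -1.8]
opening: 0.462
grasp_force: 60.9
```

servo_tool([
  [[0,0,0,-8,1],[0,0,0,-16,1],[0,0,0,-25,1],[0,0,0,-33,1],[0,0,0,-42,1]],
])

```text
time_s: 27.2
eef_pos: [0.4801, -0.1174, 0.1987]
eef_rot: [0.005, 0.383, 0.924, -0.003]
wrist_force: [0.2, 0.5, 0.3]
opening: 0.462
grasp_force: 60.9
```

servo_tool([
  [[0,0,0,-8,1],[0,0,0,-16,1],[0,0,0,-25,1],[0,0,0,-33,1],[0,0,0,-42,1]],
])

```text
time_s: 27.7
eef_pos: [0.4801, -0.1175, 0.1987]
eef_rot: [0.003, 0.03, 1.0, -0.004]
wrist_force: [0.6, -0.3, -0.1]
opening: 0.457
grasp_force: 60.9
```

Run:
```python
from lane import *
o=obs(); R=Rt(o); print(o["q"].round(2),R[:,2].round(4))
c=cam("wrist"); Q=(cloud(c).reshape(-1,3)-o["eef_pos"])@R
q=Q[(abs(Q[:,0])<.045)&(abs(Q[:,1])<.0185)&(Q[:,2]>-.02)&(Q[:,2]<.03)]; zt=np.median(q[:,2]); t=q[abs(q[:,2]-zt)<.003]
print("top in tool",zt,cv2.minAreaRect((t[:,:2]*1000).astype(np.float32)),np.linalg.lstsq(np.c_[t[:,:2],np.ones(len(t))],t[:,2],rcond=None)[0].round(4))
b=zt+.030; 
off=t[:,0].min()/2+t[:,0].max()/2
pn=L2W(TALL,(-.095,0,0)); ctr=L2W(TALL,(-.095,0,0))+np.array([.030,0,0]); print("off",off)
y=TALL[0][1]+ (ctr[0]-TALL[0][0])*np.tan(TALL[1])
go([ctr[0]+off,y,pn[2]+b+.012],87.8)
```

```text
[-0.48  0.06  1.87 -0.01  1.21 -1.99] [ 0.006  -0.0089 -0.9999]
top in tool 0.004054930022074832 ((0.42824554443359375, 0.0060863494873046875), (36.99342727661133, 60.887733459472656), 89.97303009033203) [0.0016 0.0119 0.004 ]
off 0.00043227361455689707
cur yaw 87.0 shift cm [-5.    0.57  9.01] twist -0.8 pos [ 0.4801 -0.1176  0.1987]
```

servo_tool([
  [[-4,0.5,0,-0.8,1],[-5,0.55,3,-0.8,1],[-5,0.55,6,-0.8,1],[-5,0.55,8.5,-0.8,1],[-5,0.55,9,-0.8,1]],
])

```text
time_s: 28.25
eef_pos: [0.5288, -0.1152, 0.1057]
eef_rot: [0.0, 0.027, 1.0, -0.003]
wrist_force: [-0.1, 0.3, -1.3]
opening: 0.455
grasp_force: 60.9
```

servo_tool([
  [[0,0,0.5,0,1],[0,0,0.8,0,1],[0,0,0.9,0,1],[0,0,0.9,0,1]],
])

```text
time_s: 28.65
eef_pos: [0.5317, -0.1166, 0.1009]
eef_rot: [0.004, 0.026, 1.0, -0.005]
wrist_force: [-1.0, -0.5, -0.1]
opening: 0.458
grasp_force: 60.9
```

servo_tool([
  [[0,0,0.1,0,1],[0,0,0.2,0,1],[0,0,0.2,0,1]],
])

```text
time_s: 28.95
eef_pos: [0.5311, -0.1163, 0.098]
eef_rot: [0.003, 0.026, 1.0, -0.004]
wrist_force: [0.7, 0.1, -1.1]
opening: 0.453
grasp_force: 60.9
```

Run:
```python
from lane import *
c=load("w10")
pn=L2W(TALL,(-.095,0,0)); print("expected contact tcp z",pn[2]+.034); go([pn[0]+.030,TALL[0][1]-(pn[0]+.03-TALL[0][0])*.0384*-1*-1,.1],87.8); print(obs()["wrist_force"])
```

```text
expected contact tcp z 0.09685378661359081
cur yaw 87.0 shift cm [ 0.08  0.1  -0.2 ] twist -0.77 pos [ 0.5311 -0.1163  0.098 ]
[ 0.74525665  0.08675321 -1.06254025]
```

servo_tool([
  [[0,0.1,0.1,-0.8,1],[0,0.1,0.1,-0.8,1],[0,0.1,0.1,-0.8,1]],
])

```text
time_s: 29.25
eef_pos: [0.5312, -0.1153, 0.0969]
eef_rot: [0.003, 0.019, 1.0, -0.004]
wrist_force: [1.4, 0.0, -0.3]
opening: 0.458
grasp_force: 61.0
```

servo_tool([
  [[0,0,0.05,0,1],[0,0,0.1,0,1],[0,0,0.1,0,1]],
])

```text
time_s: 29.55
eef_pos: [0.5314, -0.1154, 0.0964]
eef_rot: [0.003, 0.019, 1.0, -0.004]
wrist_force: [-1.4, 1.1, 5.7]
opening: 0.455
grasp_force: 61.7
```

Contact at 5.7 N. Releasing in stages, then to the viewing pose.

servo_tool([
  [[0,0,0,0,0.1],[0,0,0,0,0.05],[0,0,0,0,0],[0,0,0,0,-0.1],[0,0,0,0,-0.2]],
])

```text
time_s: 30.05
eef_pos: [0.531, -0.1152, 0.0956]
eef_rot: [0.003, 0.019, 1.0, -0.004]
wrist_force: [-0.1, -0.2, -0.5]
opening: 0.6
grasp_force: 0.0
```

servo_tool([
  [[0,0,0,0,-1],[0,0,0,0,-1],[0,0,-3,0,-1],[0,0,-6,0,-1],[4,0,-6.5,0,-1]],
])

```text
time_s: 30.55
eef_pos: [0.4959, -0.1153, 0.1654]
eef_rot: [0.008, 0.019, 1.0, -0.007]
wrist_force: [0.0, 0.2, 1.3]
opening: 1.001
grasp_force: 0.0
```

servo_tool([
  [[1.5,0,0,0,-1],[1.5,0,0,0,-1],[1.5,0,0,0,-1],[1.5,0,0,0,-1]],
])

```text
time_s: 30.95
eef_pos: [0.4767, -0.1129, 0.1607]
eef_rot: [0.003, 0.019, 1.0, -0.004]
wrist_force: [-0.3, 0.4, -0.2]
opening: 1.001
grasp_force: 0.0
```

Run:
```python
from lane import *
c=cam("wrist"); stash(c,"w11"); save(c,"w11"); L=plate(c,TALL,.048)
f=(abs(L[:,1])<.016)&(L[:,2]>.006)&(L[:,2]<.026)&(L[:,0]<-.06)&(L[:,0]>-.13); print("rear face x",np.percentile(L[f,0],[10,50,90]).round(4),f.sum())
t=(abs(L[:,1])<.03)&(abs(L[:,2]-.030)<.0025)&(L[:,0]<-.01)&(L[:,0]>-.12); print("top x",t.sum(),np.percentile(L[t,0],[.5,99.5]).round(4), "y",np.percentile(L[t,1],[1,99]).round(4))
print(cv2.minAreaRect((L[t][:,:2]*1000).astype(np.float32)))
r=(abs(L[:,1])>.0245)&(abs(L[:,1])<.0305)&(abs(L[:,2]-.008)<.002)&(L[:,0]<-.02)&(L[:,0]>-.1); print("ribs",np.median(L[r&(L[:,1]>0),1]).round(4),np.median(L[r&(L[:,1]<0),1]).round(4))
p=tcp(TALL,-.115); go(p,87.8); go(p+[0,0,.045],87.8)
```

```text
plate x 0.002 188 [0.0276 0.0288 0.0297]
plate x 0.006 190 [0.0276 0.0286 0.0298]
plate x 0.01 254 [0.0276 0.0288 0.03  ]
rear face x [-0.0941 -0.0935 -0.0929] 1141
top x 3612 [-0.0942 -0.0352] y [-0.0198  0.0191]
((-64.4854736328125, -0.38430023193359375), (60.89044952392578, 39.985679626464844), 0.036518394947052)
ribs 0.0274 -0.0274
cur yaw 87.8 shift cm [0.41 0.02 5.75] twist 0.04 pos [ 0.4766 -0.1129  0.1605]
cur yaw 87.8 shift cm [ 0.37 -0.02  1.25] twist 0.04 pos [ 0.4766 -0.1129  0.1605]
```

View pics/w11.png

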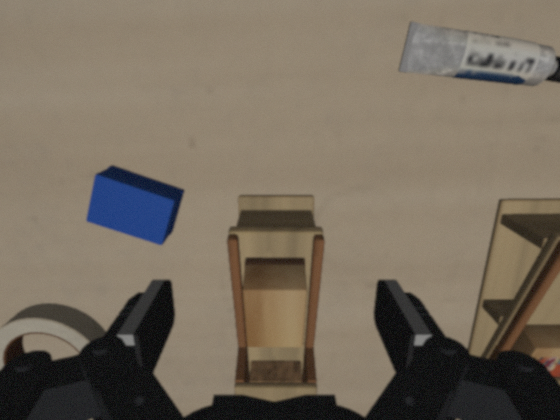

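The picture shows the sanding block flat and straight in the tall lane at (275,303), with the plate strip visible at (275,370). Full compression is expected with the rear face at -27.2 mm, i.e. a tip reading of about -26.2. Shut the fingers and go behind it.

servo_tool([
  [[0.5,0,0,0,1],[0.6,0,0,0,1],[0.6,0,0,0,1],[0.6,0,0,0,1],[0.6,0,0,0,1]],
])

```text
time_s: 31.5
eef_pos: [0.4699, -0.1125, 0.1605]
eef_rot: [0.003, 0.019, 1.0, -0.004]
wrist_force: [0.4, -0.2, -0.5]
opening: 0.142
grasp_force: 0.0
```

servo_tool([
  [[0,0,0,0,1],[0,0,2,0,1],[0,0,4,0,1],[0,0,5.4,0,1],[0,0,5.4,0,1]],
])

```text
time_s: 32.0
eef_pos: [0.4687, -0.1122, 0.1046]
eef_rot: [0.001, 0.019, 1.0, -0.003]
wrist_force: [-1.5, 0.2, 0.6]
opening: 0.001
grasp_force: 0.0
```

Run:
```python
from lane import *
avg(3,TALL); o=obs(); print(o["opening"])
go(tcp(TALL,-.0975,.011),87.8);go(tcp(TALL,-.05,.011),87.8);go(tcp(TALL,-.04,.011),87.8)
```

```text
lane force mean [-0.28  0.07  0.3 ] sd [0.94 0.64 0.28] tip [-0.1191  0.0003  0.0117] sd [0.0004 0.0003 0.001 ] 32.15
-0.00048494480151559176
cur yaw 87.8 shift cm [-1.93  0.03  0.82] twist 0.03 pos [ 0.4706 -0.1132  0.1072]
cur yaw 87.8 shift cm [-6.49  0.04  2.17] twist 0.03 pos [ 0.4706 -0.1132  0.1072]
cur yaw 87.8 shift cm [-7.45  0.04  2.45] twist 0.03 pos [ 0.4706 -0.1132  0.1072]
```

servo_tool([
  [[-0.7,0,0.2,0,1],[-1.5,0,0.5,0,1],[-2.3,0,0.7,0,1],[-3,0,0.95,0,1],[-3.7,0,1.15,0,1]],
])

```text
time_s: 32.65
eef_pos: [0.5079, -0.1144, 0.095]
eef_rot: [0.003, 0.019, 1.0, -0.004]
wrist_force: [-1.1, 0.9, 0.4]
opening: -0.0
grasp_force: 0.1
```

servo_tool([
  [[-0.75,0,0.22,0,1],[-1.5,0,0.43,0,1],[-2.1,0,0.65,0,1],[-2.6,0,0.8,0,1],[-3,0,0.95,0,1]],
])

```text
time_s: 33.15
eef_pos: [0.5376, -0.1157, 0.0858]
eef_rot: [0.003, 0.019, 1.0, -0.004]
wrist_force: [-0.3, 0.1, 0.1]
opening: 0.0
grasp_force: 0.1
```

servo_tool([
  [[-0.2,0,0.06,0,1],[-0.4,0,0.12,0,1],[-0.5,0,0.15,0,1],[-0.5,0,0.15,0,1],[-0.5,0,0.15,0,1]],
])

```text
time_s: 33.65
eef_pos: [0.5421, -0.1159, 0.0845]
eef_rot: [0.003, 0.019, 1.0, -0.004]
wrist_force: [-0.3, -1.0, -0.1]
opening: 0.003
grasp_force: 0.0
```

Run:
```python
from lane import *
avg(5,TALL); rear(TALL,.030,.013,.019)
```

```text
lane force mean [-0.01  0.1   0.28] sd [0.53 0.6  0.47] tip [-0.0433 -0.0001  0.0114] sd [0. 0. 0.] 33.9
side 1 5 [-0.0668 -0.0668 -0.0668 -0.0667 -0.066 ]
side -1 11 [-0.0669 -0.0669 -0.0669 -0.0663 -0.0658]
```

servo_tool([
  [[-0.3,0,0.09,0,1],[-0.6,0,0.17,0,1],[-0.9,0,0.26,0,1],[-1.05,0,0.3,0,1],[-1.15,0,0.33,0,1]],
])

```text
time_s: 34.45
eef_pos: [0.5539, -0.1163, 0.0811]
eef_rot: [0.003, 0.019, 1.0, -0.004]
wrist_force: [-1.0, -0.0, 0.5]
opening: 0.001
grasp_force: 0.2
```

servo_tool([
  [[-0.1,0,0.03,0,1],[-0.2,0,0.06,0,1],[-0.2,0,0.06,0,1],[-0.2,0,0.06,0,1]],
])

```text
time_s: 34.85
eef_pos: [0.5557, -0.1164, 0.0806]
eef_rot: [0.003, 0.019, 1.0, -0.004]
wrist_force: [0.1, -1.0, -0.4]
opening: 0.003
grasp_force: 0.0
```

Run:
```python
from lane import *
avg(5,TALL)
```

```text
lane force mean [ 0.03 -0.48 -0.26] sd [0.29 0.43 0.2 ] tip [-0.0292 -0.0002  0.0114] sd [0. 0. 0.] 35.1
```

servo_tool([
  [[-0.1,0,0.03,0,1],[-0.1,0,0.03,0,1]],
])

```text
time_s: 35.3
eef_pos: [0.5568, -0.1164, 0.0803]
eef_rot: [0.003, 0.019, 1.0, -0.004]
wrist_force: [-0.4, -0.3, 0.1]
opening: 0.0
grasp_force: 0.1
```

servo_tool([
  [[-0.05,0,0.01,0,1],[-0.05,0,0.01,0,1]],
])

```text
time_s: 35.5
eef_pos: [0.5572, -0.1165, 0.0802]
eef_rot: [0.003, 0.019, 1.0, -0.004]
wrist_force: [0.1, -0.0, 0.2]
opening: 0.0
grasp_force: 0.1
```

Run:
```python
from lane import *
avg(4,TALL)
```

```text
lane force mean [-0.06  0.17 -0.03] sd [0.38 0.31 0.19] tip [-0.0276 -0.0002  0.0114] sd [0. 0. 0.] 35.7
```

servo_tool([
  [[-0.04,0,0.01,0,1],[-0.04,0,0.01,0,1]],
])

```text
time_s: 35.9
eef_pos: [0.5576, -0.1165, 0.0801]
eef_rot: [0.003, 0.019, 1.0, -0.004]
wrist_force: [-1.3, -0.8, 0.1]
opening: 0.001
grasp_force: 0.2
```

servo_tool([
  [[-0.04,0,0.01,0,1],[-0.04,0,0.01,0,1]],
])

```text
time_s: 36.1
eef_pos: [0.5579, -0.1165, 0.08]
eef_rot: [0.003, 0.019, 1.0, -0.004]
wrist_force: [-1.4, 0.2, 1.9]
opening: 0.001
grasp_force: 0.9
```

Run:
```python
from lane import *
avg(4,TALL)
```

```text
lane force mean [-2.02 -0.23  0.96] sd [0.26 0.3  0.3 ] tip [-0.0269 -0.0002  0.0114] sd [0. 0. 0.] 36.3
```

servo_tool([
  [[-0.02,0,0.01,0,1],[-0.02,0,0.01,0,1]],
])

```text
time_s: 36.5
eef_pos: [0.5581, -0.1165, 0.0799]
eef_rot: [0.003, 0.019, 1.0, -0.004]
wrist_force: [-2.7, -0.8, 1.6]
opening: 0.002
grasp_force: 1.5
```

Run:
```python
from lane import *
avg(4,TALL)
```

```text
lane force mean [-3.03 -0.74  0.98] sd [0.39 0.31 0.23] tip [-0.0267 -0.0002  0.0114] sd [0. 0. 0.] 36.7
```

The force rises stiffly to 3.0 N, well under 9, so this is the hard stop. I back off, then check both blocks.

servo_tool([
  [[0.3,0,-0.09,0,1],[1,0,-0.3,0,1],[2.5,0,-1.5,0,1],[5,0,-5,0,1],[7,0,-9,0,1]],
])

```text
time_s: 37.2
eef_pos: [0.4854, -0.1122, 0.1689]
eef_rot: [0.001, 0.019, 1.0, -0.003]
wrist_force: [0.2, -0.4, -0.2]
opening: -0.002
grasp_force: 0.0
```

servo_tool([
  [[1,4,-3,0,-1],[2,9,-5,0,-1],[2,11,-5,0,-1],[2,11,-5,0,-1],[2,11,-5,0,-1]],
])

```text
time_s: 37.7
eef_pos: [0.4715, -0.0017, 0.2186]
eef_rot: [0.004, 0.018, 1.0, -0.005]
wrist_force: [0.4, -0.3, -0.0]
opening: 0.846
grasp_force: 0.0
```

Run:
```python
from lane import *
import time
for i in range(2):
    c=cam("wrist")
    for n,l,h,w in(("low",LOW,.022,.02),("tall",TALL,.030,.017)):
        L=W2L(l,cloud(c).reshape(-1,3)); t=(abs(L[:,1])<w)&(abs(L[:,2]-h)<.0025)&(L[:,0]<-.003)&(L[:,0]>-.11)
        print(n,t.sum(),np.percentile(L[t,0],[.5,2,98]).round(4) if t.sum() else "", np.percentile(L[t,1],[1,99]).round(4) if t.sum() else "")
c=cam("top"); a=cloud(load("top"));b=cloud(c); d=np.abs(a-b)[...,2]
print(obs()["eef_pos"],obs()["time_s"])
im=np.abs(load("top")["pixels"].astype(int)-c["pixels"]).sum(-1)>90
n,_,s,ce=cv2.connectedComponentsWithStats(im.astype(np.uint8)); print([(s[i][:5].tolist()) for i in range(1,n) if s[i][4]>8])
```

```text
low 8 [-0.0273 -0.0272 -0.0252] [0.0176 0.0194]
tall 30 [-0.0285 -0.0283 -0.0222] [-0.0168 -0.0118]
low 7 [-0.0078 -0.0077 -0.0032] [-0.0196 -0.018 ]
tall 0  
[ 0.47151175 -0.00280062  0.21796671] 37.85
[[234, 196, 4, 6, 16], [240, 197, 4, 5, 13], [231, 205, 15, 3, 26], [302, 204, 13, 10, 38], [208, 214, 91, 120, 4045], [152, 246, 24, 16, 234], [360, 253, 19, 22, 111], [261, 318, 14, 27, 211], [241, 320, 23, 13, 168], [235, 323, 6, 5, 10], [0, 325, 74, 95, 3947], [123, 329, 88, 91, 1728], [231, 334, 1, 9, 9], [235, 337, 15, 7, 71], [212, 344, 56, 76, 2209], [252, 362, 7, 11, 37], [238, 370, 8, 8, 44], [290, 404, 15, 16, 101], [259, 409, 10, 11, 25], [274, 409, 9, 8, 16], [239, 415, 4, 5, 11], [257, 416, 5, 4, 10]]
```

servo_tool([
  [[0,-5,0,0,-1],[0,-11,2,0,-1],[0,-11,3,0,-1],[0,-11,3,0,-1],[0,-11,3,0,-1]],
])

```text
time_s: 38.35
eef_pos: [0.4672, -0.1126, 0.1889]
eef_rot: [0.002, 0.02, 1.0, -0.004]
wrist_force: [0.1, -0.6, 0.9]
opening: 0.999
grasp_force: 0.0
```

Run:
```python
from lane import *
c=cam("wrist")
for n,l,h,w in(("tall",TALL,.030,.017),):
    L=W2L(l,cloud(c).reshape(-1,3)); t=(abs(L[:,1])<w)&(abs(L[:,2]-h)<.0025)&(L[:,0]<-.003)&(L[:,0]>-.11)
    f=(abs(L[:,1])<.015)&(L[:,2]>.006)&(L[:,2]<.026)&(L[:,0]<-.01)&(L[:,0]>-.06); print(t.sum(),np.percentile(L[t,0],[.5,2]).round(4),"face",f.sum(),np.percentile(L[f,0],[10,50,90]).round(4))
print(obs()["eef_pos"])
```

```text
854 [-0.0286 -0.0281] face 729 [-0.0283 -0.0275 -0.0267]
[ 0.46758859 -0.11208931  0.18941693]
```

Both blocks stayed where they were pressed: the tall block's rear face is at -27.5 mm, in line with the contact reading. Handing in.

```bash
python3 -c "
from bench import ctrl
print(ctrl.hand_in())"
```

```text
the job is handed in; nothing more can be done
None
```

I handed the job in at about 38 s: both blocks are under their covers, right side up and against their back stops (felt at about 3 N, stops give at 9 N), both stayed put when last checked, and nothing else on the table appears to have moved.

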